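# Clamp a padlock in a cam vice and hold the lever at full lift

## Task

Lay the customer's padlock flat in the little cam vice, lengthwise in its slot with the brass body to the end stop and the shackle to the open end, and slide it in until you feel it seat against the stop. Then leave the lock and take the lever's grip and turn the cam to its highest lift, neither short of it nor past it. Finish while still holding the lever there: it springs back if let go, and a colleague wants to work on the clamped lock. Leave the eraser, USB stick and marker alone.

Things in the scene. Friction and masses are not known exactly. Their poses are not given: they have to be found in the camera images.
- vice: low cam vice of steel, fixed to the desk. Dark base plate 190 x 154 x 8 mm, spanning x -112 to +78 and y -40 to +114 mm about the origin, which lies on the desk right under the cam's pivot. x axis: along the slot from the open end (robot's side) to the end stop; y axis: from the cam across the slot to the backing pad. The slot's floor is the plate's top, z +8 mm
- vice_mouth (a point): point on top of the bare plate in front of the open slot: vice x -72, y +50, z +8 mm; a padlock centred here, lengthwise along vice x, lies wholly in front of cam and pad and can be pushed straight in along vice x, with 3 mm to spare on the pad's side; axes as the vice
- end_stop: adjustable steel end stop at the slot's far end: block 12 x 24 x 18 mm with a tail and a black thumbscrew behind it; origin at the centre of the block's underside, on the plate; its face toward the open end lies 6 mm before the origin along its -x axis (axes as the vice). Set differently each time in a 12 mm range, vice x +11 to +23 mm, y +52; it cannot be moved
- lever (a joint): cam lever angle, rad: 0 = the cam's highest lift, lever pointing square away from the slot (vice -y); negative = before it (starts at -1.5 to -1.9, pointing about along vice +x); positive = past it, lift drops, stop at 0.6. Grows clockwise seen from above. Turning it takes up to 15 N at the grip; a spring of 0.25 N m/rad turns it back when let go. The cam is a 52 mm disc, 12 mm off-centre
- lever_grip (a point): centre of the lever's upright black grip, 22 mm diameter, from 37 to 91 mm above the desk, 76 mm from the pivot; this point is 66 mm above the desk, where to hold it. The grip revolves freely on its pin, so a hand need not turn with it
- cam_pivot (a point): vertical axis of cam and lever, at the height of lever_grip (66 mm above the desk)
- padlock: brass padlock with steel shackle lying flat on the desk, 58 (x) x 38 (y) x 14 mm, 0.09 to 0.15 kg; origin at the centre of its underside. The brass body, to grasp across its y, spans x -3 to +29 mm over the full 38 mm; the thinner shackle (30 mm wide, 4 to 10 mm above the underside) reaches to x -29 mm
- eraser: eraser, 19 x 42 x 11 mm, bystander; origin under its centre
- usb_stick: USB stick, 18 x 55 x 8 mm, bystander; origin under its centre
- marker_red: marker pen, 18 x 128 x 20 mm, bystander; origin under its centre
- slot_centre (a point): on the plate between cam and sprung rubber-faced backing pad: vice x -6, y +55, z +8 mm. Pad 21 mm high, face at vice y +72 mm, from vice x -34 to +22 mm (lead-in corner to -39); it yields about 4 mm under the clamped lock (1.5 N per mm). Cam's edge: y +38 at full lift, +22 to +27 mm at the start, so the open gap is 45 to 50 mm. Axes as the vice
Mind the look-alikes: they are no part of the job. Leave any purple or turquoise look-alike of the padlock alone.

How it is judged:
By the outcome, as a careful person would: the job done as asked, in the order asked, and still so for the second after the job is handed in, while the arm keeps its last pose, push and grip.
It also fails if it takes over 66 s, if anything falls off the work surface, if the arm or the gripper's body presses on something with over 40 N, if the wrist force passes 120 N, or if a joint passes its speed limit or range.

## Robot

A 7-joint arm with a two-finger parallel gripper is mounted at the origin on a cart in front of the work surface, level with it; the furniture and walls round the work are solid. World frame = base frame: x ahead of the robot, y to its left, z up, the work surface at z = 0. Lengths are in m, angles in rad, forces in N, time in s.
With the tool pointing down it reaches from about 0.4 to 0.85 m from the base axis. Payload 4.5 kg.
Tool frame: the origin (TCP) lies midway between the tips of the shut fingers; the grasp point (between the pads) lies 19 mm behind it; z points along the fingers, y is the line along which they close (so a half turn about z gives the same grasp; the last joint's range is limited). The gripper opens to 88 mm and grips with 3 to 60 N. Pads are 18 mm wide; open, the fingers measure 123 mm over their backs; the gripper's body (75 mm by 187 mm) begins 45 mm behind the grasp point.
Start: joints at [0.034, 0.689, -0.195, 1.565, 0.157, 0.902, -0.215], TCP at [0.625, 0, 0.199] pointing down, gripper open.
Joint ranges: [-3.01, 3.01], [-0.46, 2.08], [-1.47, 1.51], [0.13, 2.56], [-1, 4.14], [0.04, 2.09], [-2.66, 2.66]. Speed limits (rad/s): [2.57, 2.57, 3.14, 3.14, 3.14, 3.14, 3.14].

## Interface

Orientations are given as a unit quaternion [x, y, z, w].
In Python, from plant import get_state, viewer, workorder gives the robot as it stands. The module is installed in compiled form; this text tells all that it offers.
- The arm moves only by the tool step_arm, never from a script. Its argument "motion" is a list of rows, each an object of numbers: "wx", "wy", "wz": the turn, a rotation vector about the tool's x, y, z each as a share of 180 degrees, from -1 to 1; "dx", "dy", "dz": the shift along the tool's x, y, z each as a share of 8 cm, from -1 to 1; "claw": the finger opening in mm, from 0 to 88.1. A call has 1 to 8 rows; each row is the pose to reach, as a shift and turn from the pose commanded when the call began, along the tool's axes at that moment, turning the shorter way round; what a row does not reach only later rows make up. A row lasts 1/10 s, in which the tool goes at most 50 mm and 8.59 degrees, less where a joint would pass 70% of its speed; a pose out of reach is approached as far as the arm can. A call with a number of a shift or a turn outside -1 to 1 is refused whole. A call with a gripper value outside its range is refused whole. The fingers move at their own pace and stop on an object; "force" is the grip in N (left out, the last holds). Time passes only in rows, so rows that repeat a pose let the fingers close. It gives the time, the measured TCP pose, the force, the opening and the grip force at its end, in the units of the state.
- get_state(): the state, without advancing time (a new reading comes with each control period).
- viewer.snapshot(name): name is "scene" or "side" or "wrist"; returns (picture, depth): 480x640x3 uint8, red, green, blue; 480x640 float32, m along the optical axis (not along the pixel's ray), 0 where there is no reading.
- viewer.calibration(name): a dict with "vfov" (degrees; the focal length in pixels is half the picture's height over the tangent of half this angle, whatever the lens; pixels are square), "cx", "cy" (the principal point, pixels), "extrinsics" (4x4, takes a point from camera to world coordinates). Camera axes: x right, y down, z forward; pixel columns grow to the right and rows downward; lengths in m; the calibration is good to about 2 mm. A picture is of the moment at which its call begins: read the wrist's pose just before it. calibration takes no time and is no camera call; for the wrist camera it gives the pose at the moment of the call.
- workorder.finish_job(): hands the job in; it is judged then, once.
The state is a dict: "clock": time; "q": joint angles; "qd": joint speeds; "joint_torque": joint torques, N m; "tool_pos": TCP position; "eef_rot": TCP orientation; "contact_force": force on the tool from outside, world axes, zero at the start; "moment": the same for the moment, N m; "opening": opening from 0.0 (shut) to 1.0 (fully open); "finger_force": force on a finger pad.
Only numpy, scipy, OpenCV 4.12 (cv2) and the standard library are available. Lean on these libraries where they do the work, as an engineer would, in place of code of your own. Each camera call takes 0.05 s, during which the arm holds its last target. There are 200 camera calls.

## Working session

There is one attempt and no reset: what is moved stays moved. The work goes in short steps, Python scripts to look and compute and a tool call to move; the robot and the scene stay as the last step left them, time stands still between calls to the robot, and variables do not carry over. Pictures are saved under pics/ and viewed, at most 10 in all, crops included, and the job is handed in when it is done.

Besides the shell and the picture viewer there is one more tool, called after "Emit:" in YAML: its name, and indented under it one key for each argument. step_arm: Moves the arm, as the interface text tells. Shift numbers are shares of 8 cm and turn numbers shares of 180 degrees, none past 1 either way. Its arguments: {"type":"object","properties":{"motion":{"type":"array","items":{"type":"object","properties":{"wx":{"type":"number","minimum":-1,"maximum":1},"wy":{"type":"number","minimum":-1,"maximum":1},"wz":{"type":"number","minimum":-1,"maximum":1},"dx":{"type":"number","minimum":-1,"maximum":1},"dy":{"type":"number","minimum":-1,"maximum":1},"dz":{"type":"number","minimum":-1,"maximum":1},"claw":{"type":"number"}}}},"force":{"type":"number"}},"required":["motion"]}

```bash
mkdir -p pics; cat > h.py <<'E'
import numpy as np, cv2
from plant import get_state, viewer, workorder
def snap(n,f=None):
    c=viewer.calibration(n); im,d=viewer.snapshot(n)
    if f: cv2.imwrite('pics/'+f,im[:,:,::-1])
    return im,d,c
def ray(c,u,v):
    f=240/np.tan(np.radians(c['vfov'])/2); E=np.array(c['extrinsics'])
    p=np.stack([(np.asarray(u,float)-c['cx'])/f,(np.asarray(v,float)-c['cy'])/f,np.ones(np.shape(u))],-1)
    return E[:3,3],p@E[:3,:3].T
def plane(c,u,v,z):
    o,r=ray(c,u,v); return o+r*((z-o[2])/r[...,2])[...,None]
def dep(c,d,u,v):
    o,r=ray(c,u,v); return o+r*d[np.asarray(v,int),np.asarray(u,int)][...,None]
E
python3 - <<'E'
from h import *
for n in['scene','wrist']:
    im,d,c=snap(n,n+'1.png'); print(n,c['vfov'],c['cx'],c['cy'],np.round(c['extrinsics'],3).tolist(),(d>0).mean())
s=get_state(); print(s)
E
```

```text
scene 50.36192688284875 317.2795274431017 239.06410492645588 [[-0.728, -0.382, 0.569, -0.076], [-0.685, 0.381, -0.621, 0.66], [0.02, -0.842, -0.539, 0.587], [0.0, 0.0, 0.0, 1.0]] 0.9960807291666667
wrist 70.13246951812597 319.9233463746748 245.30416088007928 [[1.0, -0.0, -0.001, 0.625], [-0.001, -0.953, -0.303, 0.078], [-0.001, 0.303, -0.953, 0.384], [0.0, 0.0, 0.0, 1.0]] 0.9957942708333334
{'clock': 0.1, 'q': array([ 0.03377408,  0.68993268, -0.19457032,  1.56622134,  0.1572788 ,
        0.90250998, -0.2150996 ]), 'qd': array([-1.07708737e-03, -3.39914861e-03, -7.41149438e-05, -3.21637111e-03,
       -1.89382660e-03,  7.57288900e-04, -7.55838779e-04]), 'joint_torque': array([-3.08775299e-03, -5.28501892e+01, -1.27141513e+00, -1.53837240e+01,
       -5.25604945e-02,  1.96265515e-03,  5.71585565e-05]), 'tool_pos': array([6.24365538e-01, 2.42813051e-06, 1.98576219e-01]), 'eef_rot': array([ 7.07061996e-01,  7.07151065e-01, -6.18869843e-04, -5.68067400e-04]), 'contact_force': array([-0.05229807,  0.56478284,  0.1548515 ]), 'moment': array([-0.03009307, -0.01837772, -0.02465913]), 'finger_force': 0.0, 'opening': 1.0030418214497703}
```

View pics/scene1.png

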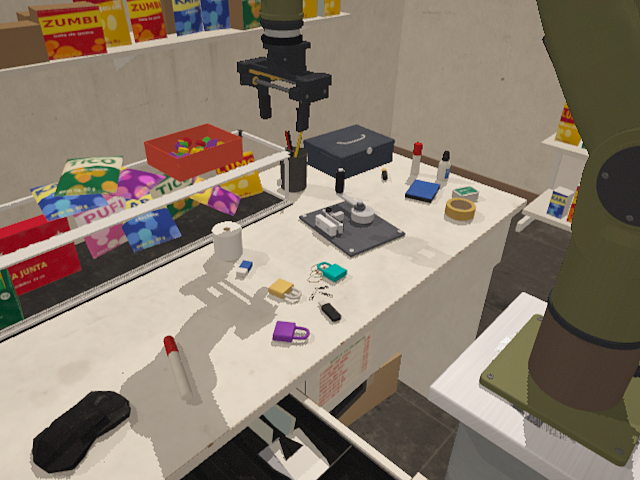

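View pics/wrist1.png

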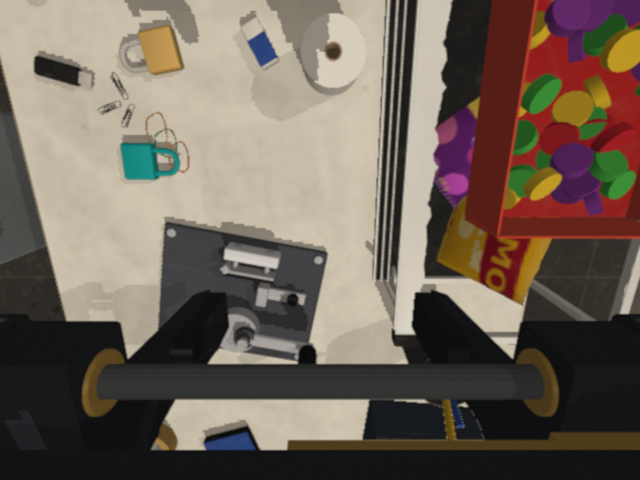

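The scene view shows the brass padlock at about (283,289), with purple (290,331) and turquoise (330,270) decoys beside it, and the vice at (350,225). The wrist view shows the padlock at (160,50) with its shackle to the left. The vice plate corners are at (165,222) and (327,250), the pad at (250,258), the stop at (285,297) and the grip at (307,355). I'll measure these now.

```bash
cat >> h.py <<'E'
def rect(P):
    (c,s,a)=cv2.minAreaRect((P[:,:2]*1000).astype(np.float32)); return np.round(c,1),np.round(s,1),round(a,1)
def brass(im):
    h=cv2.cvtColor(im,cv2.COLOR_RGB2HSV); m=cv2.inRange(h,(12,90,90),(28,255,255)); return cv2.morphologyEx(m,cv2.MORPH_OPEN,np.ones((3,3)))
def blobs(m,amin=150):
    n,l,s,c=cv2.connectedComponentsWithStats(m); return [(l==i,s[i],c[i]) for i in range(1,n) if s[i][4]>amin]
E
python3 - <<'E'
from h import *
im,d,c=snap('wrist'); 
for M,s,cc in blobs(brass(im)):
    if cc[0]<320 and cc[1]<200:
        v,u=np.nonzero(M); D=dep(c,d,u,v); print('brass wrist',cc,s,'z',np.median(D[:,2]),rect(plane(c,u,v,.014)),rect(D))
# height map
V,U=np.mgrid[0:480,0:640]; D=dep(c,d,U,V)
for (u,v) in [(100,200),(200,270),(300,257),(250,258),(292,299),(307,352),(244,333),(230,440),(400,420),(333,50),(180,240)]: print((u,v),np.round(D[v,u]*1000))
g=cv2.cvtColor(im,cv2.COLOR_RGB2GRAY)
m=((g<95)&(V>200)&(V<400)&(U>140)&(U<345)&(abs(D[...,2]-.008)<.005)).astype(np.uint8)
for M,s,cc in blobs(m): print(s,cc); v,u=np.nonzero(M); print(rect(plane(c,u,v,.008)))
im,d,c=snap('scene')
for M,s,cc in blobs(brass(im),60):
    if 250<cc[0]<320 and 260<cc[1]<320:
        v,u=np.nonzero(M); D=dep(c,d,u,v); print('brass scene',cc,s,'ztop',np.percentile(D[:,2],[5,50,95]),D.mean(0))
V,U=np.mgrid[0:480,0:640]; D=dep(c,d,U,V)
for (u,v) in [(339,172),(339,180),(340,190),(350,150),(420,190),(466,190),(330,150)]: print((u,v),np.round(D[v,u]*1000))
snap('side','side1.png')
E
```

```text
brass wrist [160.1931677   49.59192547] [ 138   25   45   50 1610] z 0.014002219142082717 (array([471. , 157.3]), array([34.7, 38.8]), 10.3) (array([531.4, 115. ]), array([ 46.9, 196. ]), 54.9)
(100, 200) [376.  10.   0.]
(200, 270) [483. -72.   8.]
(300, 257) [601. -56.   9.]
(250, 258) [548. -48.  33.]
(292, 299) [ 592. -102.   24.]
(307, 352) [ 610. -153.   55.]
(244, 333) [ 536. -140.   36.]
(230, 440) [ 500. -324.   14.]
(400, 420) [ 727. -266.   37.]
(333, 50) [637. 153.  33.]
(180, 240) [464. -35.   8.]
[  158   222   169   121 10106] [239.32169009 278.81367504]
(array([527.5, -99.7]), array([139.9, 187.6]), 78.9)
[246 347  49  13 305] [271.55409836 352.61639344]
(array([ 561.3, -185.8]), array([10.1, 62.4]), 78.9)
brass scene [279.85666667 287.88      ] [268 279  24  19 300] ztop [0.00423651 0.01233681 0.01456072] [0.46105718 0.1698802  0.01702153]
(339, 172) [ 606. -152.   91.]
(339, 180) [ 604. -151.   72.]
(340, 190) [ 602. -154.   46.]
(350, 150) [ 710. -316.   65.]
(420, 190) [ 504. -345.   13.]
(466, 190) [ 420. -420.   17.]
(330, 150) [ 742. -274.   68.]
```

View pics/side1.png

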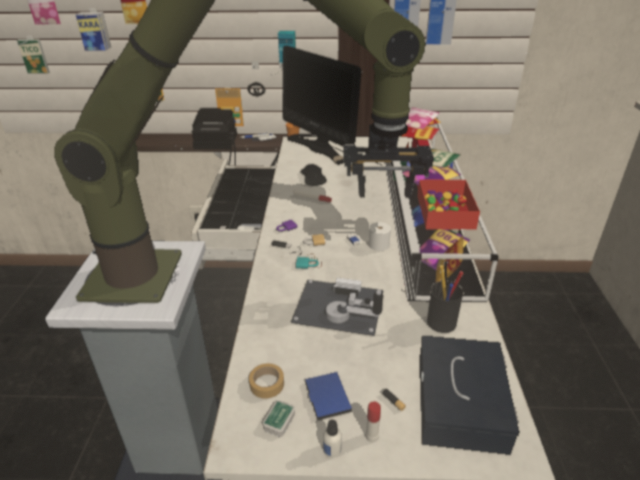

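The side view shows the work area clear, with the vice plate at (340,305) and the tall clutter (navy box, pen cup) well off it. I'll move over the vice for one clean look.

Emit:
step_arm:
  motion:
    - {"dx": -0.5,"dy": -0.45}
    - {"dx": -1,"dy": -0.9}
    - {"dx": -1,"dy": -0.9}
    - {"dx": -1,"dy": -0.9}

```text
$.motion[0]: bad value
```

Emit:
step_arm:
  motion:
    - {"dx": -0.6}
    - {"dx": -0.6}
    - {"dx": -0.6}
    - {"dx": -0.6}

```text
$.motion[0]: bad value
```

```bash
python3 - <<'E'
from h import *
im,d,c=snap('wrist','wrist2.png')
V,U=np.mgrid[0:480,0:640]; D=dep(c,d,U,V)
g=cv2.cvtColor(im,cv2.COLOR_RGB2GRAY)
cut=(V<290)
m=((g<110)&cut&(abs(D[...,2]-.008)<.004)).astype(np.uint8)
for M,s,cc in blobs(m,500): v,u=np.nonzero(M); print(s,rect(plane(c,u,v,.008)))
np.savez('w2.npz',D=D,im=im)
E
```

```text
[ 375    0   21  280 1387] (array([693.3,  58.2]), array([284.6,   5.3]), 90.0)
[ 382    0   22  280 1403] (array([701.4,  58.2]), array([284.6,   5.4]), 90.0)
[ 389    0   26  277 2099] (array([710.6,  60.2]), array([280.7,   8.3]), 90.0)
[ 435    0   56  128 4363] (array([765.3, 143.9]), array([113.1,  40.8]), 90.0)
[ 34  56  45  30 839] (array([362.6, 140.7]), array([17.6, 42.5]), 74.5)
[ 424  183   41   94 1630] (array([767.8, -25.7]), array([ 47.4, 113.8]), 5.2)
[ 160  222  167   68 6631] (array([532.9, -72.6]), array([ 85.1, 188.4]), 79.1)
```

View pics/wrist2.png

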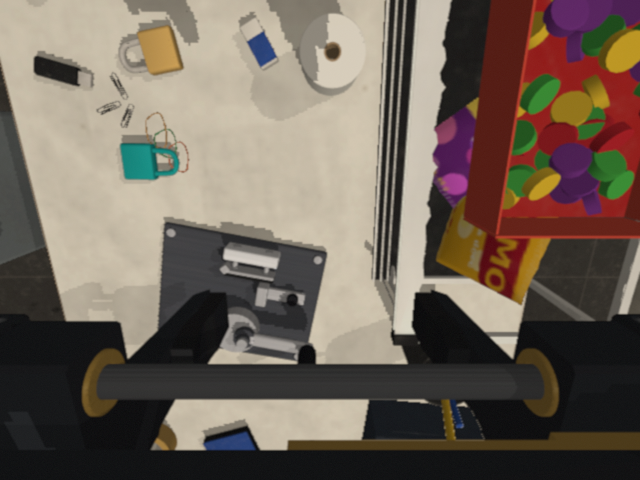

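The picture is unchanged because the move was refused; rows probably need every key. I'll retry with all of them.

Emit:
step_arm:
  motion:
    - {"dx": -0.5,"dy": -0.45,"dz": 0,"wx": 0,"wy": 0,"wz": 0,"claw": 88}
    - {"dx": -1,"dy": -0.9,"dz": 0,"wx": 0,"wy": 0,"wz": 0,"claw": 88}
    - {"dx": -1,"dy": -0.9,"dz": 0,"wx": 0,"wy": 0,"wz": 0,"claw": 88}
    - {"dx": -1,"dy": -0.9,"dz": 0,"wx": 0,"wy": 0,"wz": 0,"claw": 88}
  force: 30

```text
clock: 0.7
tool_pos: [0.552, -0.082, 0.1995]
eef_rot: [0.708, 0.706, -0.001, 0.0]
contact_force: [0.7, -0.3, 0.1]
opening: 0.998
finger_force: 0.0
```

Emit:
step_arm:
  motion:
    - {"dx": -0.5,"dy": 0,"dz": 0,"wx": 0,"wy": 0,"wz": 0,"claw": 88}
    - {"dx": -0.6,"dy": 0,"dz": 0,"wx": 0,"wy": 0,"wz": 0,"claw": 88}
    - {"dx": -0.6,"dy": 0,"dz": 0,"wx": 0,"wy": 0,"wz": 0,"claw": 88}
    - {"dx": -0.6,"dy": 0,"dz": 0,"wx": 0,"wy": 0,"wz": 0,"claw": 88}

```text
clock: 1.1
tool_pos: [0.554, -0.1257, 0.1993]
eef_rot: [0.706, 0.708, 0.001, -0.0]
contact_force: [0.5, 0.6, -0.3]
opening: 0.996
finger_force: 0.0
```

```bash
python3 - <<'E'
from h import *
im,d,c=snap('wrist','wrist3.png')
V,U=np.mgrid[0:480,0:640]; D=dep(c,d,U,V)
g=cv2.cvtColor(im,cv2.COLOR_RGB2GRAY)
m=((g<110)&(V<400)&(abs(D[...,2]-.008)<.004)).astype(np.uint8)
for M,s,cc in blobs(m,500): v,u=np.nonzero(M); print(s,rect(plane(c,u,v,.008)))
np.savez('w3.npz',D=D,im=im); print(np.round(c['extrinsics'],3).tolist())
E
```

```text
[447   0  24 175 858] (array([694. ,  -5.2]), array([  5.1, 161.6]), 0.0)
[454   0  25 168 908] (array([701.8,  -1.4]), array([  5.6, 154.2]), 0.1)
[ 462    0   56  170 5949] (array([727.1,  -2.5]), array([156.3,  40.6]), 90.0)
[179   5  57  46 546] (array([447.9,  44.7]), array([55.1, 35.9]), 49.8)
[  203   104   191   168 17931] (array([ 525.7, -107.3]), array([152.3, 188.7]), 78.8)
[ 532  148   83   22 1324] (array([828. , -69.5]), array([20.9, 90.3]), 89.4)
[[1.0, 0.001, 0.002, 0.554], [0.001, -0.954, -0.301, -0.048], [0.002, 0.301, -0.954, 0.385], [0.0, 0.0, 0.0, 1.0]]
```

View pics/wrist3.png

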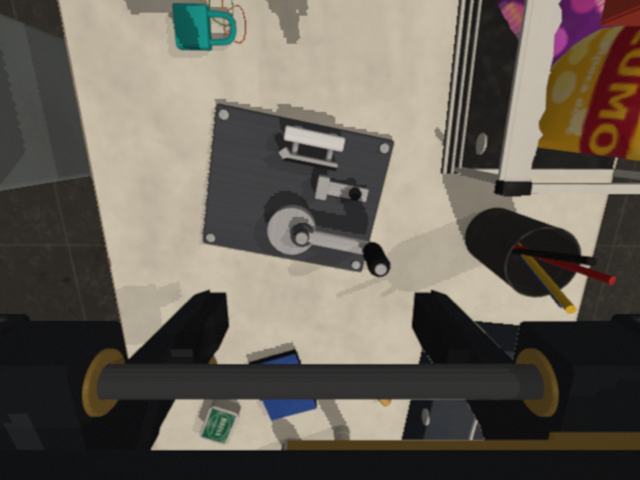

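The vice is fully in view: plate centre (298,185), pivot (302,237), grip top (380,267), stop (325,187), pad (313,140) and pen cup (515,250). The plate measures 152 x 189 mm at yaw -11.2°, so the vice origin is near (0.535, -0.147). Next I go to the padlock.

Emit:
step_arm:
  motion:
    - {"dx": 0.5,"dy": -0.2,"dz": 0,"wx": 0,"wy": 0,"wz": 0,"claw": 88}
    - {"dx": 1,"dy": -0.5,"dz": 0,"wx": 0,"wy": 0,"wz": 0,"claw": 88}
    - {"dx": 1,"dy": -0.5,"dz": 0,"wx": 0,"wy": 0,"wz": 0,"claw": 88}

```text
clock: 1.45
tool_pos: [0.5099, -0.0393, 0.1994]
eef_rot: [0.703, 0.711, 0.0, -0.003]
contact_force: [-0.5, -0.2, -0.5]
opening: 1.001
finger_force: 0.0
```

Emit:
step_arm:
  motion:
    - {"dx": 0.5,"dy": -0.2,"dz": 0,"wx": 0,"wy": 0,"wz": 0,"claw": 88}
    - {"dx": 1,"dy": -0.5,"dz": 0,"wx": 0,"wy": 0,"wz": 0,"claw": 88}
    - {"dx": 1,"dy": -0.5,"dz": 0,"wx": 0,"wy": 0,"wz": 0,"claw": 88}

```text
clock: 1.75
tool_pos: [0.4701, 0.0395, 0.1996]
eef_rot: [0.703, 0.712, 0.001, -0.002]
contact_force: [0.0, 0.5, 0.5]
opening: 0.999
finger_force: 0.0
```

Emit:
step_arm:
  motion:
    - {"dx": 0.5,"dy": 0,"dz": 0,"wx": 0,"wy": 0,"wz": 0,"claw": 88}
    - {"dx": 1,"dy": 0,"dz": 0,"wx": 0,"wy": 0,"wz": 0,"claw": 88}
    - {"dx": 1,"dy": 0,"dz": 0,"wx": 0,"wy": 0,"wz": 0,"claw": 88}

```text
clock: 2.05
tool_pos: [0.4735, 0.1197, 0.1998]
eef_rot: [0.703, 0.711, 0.003, -0.001]
contact_force: [-0.1, 0.2, 0.5]
opening: 1.001
finger_force: 0.0
```

Emit:
step_arm:
  motion:
    - {"dx": 0.5,"dy": 0,"dz": 0,"wx": 0,"wy": 0,"wz": -0.05,"claw": 88}
    - {"dx": 0.5,"dy": 0,"dz": 0,"wx": 0,"wy": 0,"wz": -0.3,"claw": 88}
    - {"dx": 0.5,"dy": 0,"dz": 0,"wx": 0,"wy": 0,"wz": -0.3,"claw": 88}
    - {"dx": 0.5,"dy": 0,"dz": 0,"wx": 0,"wy": 0,"wz": -0.3,"claw": 88}
    - {"dx": 0.5,"dy": 0,"dz": 0,"wx": 0,"wy": 0,"wz": -0.3,"claw": 88}
    - {"dx": 0.5,"dy": 0,"dz": 0,"wx": 0,"wy": 0,"wz": -0.3,"claw": 88}
    - {"dx": 0.5,"dy": 0,"dz": 0,"wx": 0,"wy": 0,"wz": -0.3,"claw": 88}
    - {"dx": 0.5,"dy": 0,"dz": 0,"wx": 0,"wy": 0,"wz": -0.3,"claw": 88}

```text
clock: 2.85
tool_pos: [0.4734, 0.1517, 0.1993]
eef_rot: [0.309, 0.951, 0.0, 0.0]
contact_force: [-0.1, -0.4, 0.5]
opening: 0.995
finger_force: 0.0
```

Emit:
step_arm:
  motion:
    - {"dx": 0,"dy": 0,"dz": 0.2,"wx": 0,"wy": 0,"wz": -0.257,"claw": 88}
    - {"dx": 0,"dy": 0,"dz": 0.5,"wx": 0,"wy": 0,"wz": -0.257,"claw": 88}
    - {"dx": 0,"dy": 0,"dz": 0.5,"wx": 0,"wy": 0,"wz": -0.257,"claw": 88}
    - {"dx": 0,"dy": 0,"dz": 0.5,"wx": 0,"wy": 0,"wz": -0.257,"claw": 88}
    - {"dx": 0,"dy": 0,"dz": 0.5,"wx": 0,"wy": 0,"wz": -0.257,"claw": 88}
    - {"dx": 0,"dy": 0,"dz": 0.5,"wx": 0,"wy": 0,"wz": -0.257,"claw": 88}
    - {"dx": 0,"dy": 0,"dz": 0.5,"wx": 0,"wy": 0,"wz": -0.257,"claw": 88}

```text
clock: 3.55
tool_pos: [0.4733, 0.1518, 0.1592]
eef_rot: [-0.089, 0.996, 0.0, -0.0]
contact_force: [-0.6, 0.1, -0.0]
opening: 0.998
finger_force: 0.0
```

```bash
cat >> h.py <<'E'
from scipy.spatial.transform import Rotation as R
def totool(P):   # world point offset expressed in tool axes, in mm, from the TCP
    s=get_state(); return np.round(R.from_quat(s['eef_rot']).inv().apply(np.asarray(P)-s['tool_pos'])*1000,1)
def tyaw():
    y=R.from_quat(get_state()['eef_rot']).as_matrix(); return np.degrees(np.arctan2(y[1,1],y[0,1])).round(1), y[:,2].round(3)
E
python3 - <<'E'
from h import *
im,d,c=snap('wrist','wrist4.png'); print(get_state()['tool_pos'],tyaw())
D=np.load('w3.npz')['D']
print('cup/tall', [np.round(D[v,u]*1000) for v,u in[(235,480),(215,500),(250,515),(305,570),(230,555)]])
for M,s,cc in blobs(brass(im)):
    v,u=np.nonzero(M); Z=np.median(dep(c,d,u,v)[:,2])
    if Z<.03: P=plane(c,u,v,.014); r=rect(P); print(cc,s,Z,r,totool([*r[0]/1000,.014]))
E
```

```text
[0.47328134 0.15185262 0.15927181] (np.float64(100.1), array([ 0.,  0., -1.]))
cup/tall [array([ 723., -146.,   39.]), array([ 742., -125.,   36.]), array([ 751., -156.,   59.]), array([ 732., -161.,  167.]), array([ 775., -131.,   75.])]
[328.0682968  215.41905565] [ 310  200   38   32 1186] 0.014395814319990735 (array([468.4, 158.5]), array([31.3, 36.5]), 10.2) [  3.6   7.4 145.3]
```

View pics/wrist4.png

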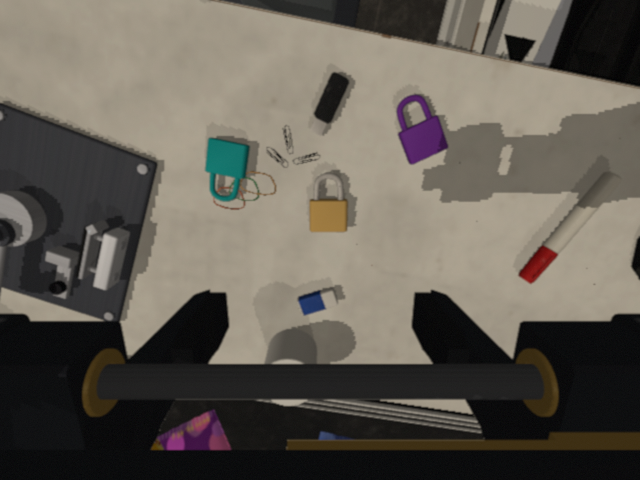

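The padlock body is centred at (328,215) with its shackle up (toward -x world). The USB stick, paper clips and eraser are clear of the finger sides if I open to 60 mm. I descend to grasp.

Emit:
step_arm:
  motion:
    - {"dx": 0.045,"dy": 0.093,"dz": 0.3,"wx": 0,"wy": 0,"wz": 0,"claw": 60}
    - {"dx": 0.045,"dy": 0.093,"dz": 0.7,"wx": 0,"wy": 0,"wz": 0,"claw": 60}
    - {"dx": 0.045,"dy": 0.093,"dz": 1,"wx": 0,"wy": 0,"wz": 0,"claw": 60}
    - {"dx": 0.045,"dy": 0.093,"dz": 1,"wx": 0,"wy": 0,"wz": 0,"claw": 60}
    - {"dx": 0.045,"dy": 0.093,"dz": 1,"wx": 0,"wy": 0,"wz": 0,"claw": 60}

```text
clock: 4.1
tool_pos: [0.4683, 0.1589, 0.0797]
eef_rot: [-0.089, 0.996, -0.0, 0.0]
contact_force: [0.4, -0.3, 0.8]
opening: 0.682
finger_force: 0.0
```

```bash
python3 - <<'E'
from h import *
im,d,c=snap('wrist','wrist5.png'); print(get_state()['tool_pos'],tyaw())
for M,s,cc in blobs(brass(im)):
    v,u=np.nonzero(M); Z=np.median(dep(c,d,u,v)[:,2])
    if Z<.03: P=plane(c,u,v,.014); r=rect(P); print(cc,s,Z,r,totool([*r[0]/1000,.014]))
E
```

```text
[0.46876009 0.15917112 0.0802052 ] (np.float64(100.2), array([ 0.001,  0.001, -1.   ]))
[320.21345952 242.48475289] [ 296  223   49   40 1902] 0.014427732865587517 (array([468.2, 158.3]), array([31.4, 37. ]), 10.2) [ 0.8 -0.8 66.2]
```

Emit:
step_arm:
  motion:
    - {"dx": 0,"dy": -0.01,"dz": 0.4,"wx": 0,"wy": 0,"wz": 0,"claw": 60}
    - {"dx": 0,"dy": -0.01,"dz": 0.8,"wx": 0,"wy": 0,"wz": 0,"claw": 60}
    - {"dx": 0,"dy": -0.01,"dz": 0.95,"wx": 0,"wy": 0,"wz": 0,"claw": 60}
    - {"dx": 0,"dy": -0.01,"dz": 0.95,"wx": 0,"wy": 0,"wz": 0,"claw": 60}
    - {"dx": 0,"dy": -0.01,"dz": 0.95,"wx": 0,"wy": 0,"wz": 0,"claw": 30}
    - {"dx": 0,"dy": -0.01,"dz": 0.95,"wx": 0,"wy": 0,"wz": 0,"claw": 30}
    - {"dx": 0,"dy": -0.01,"dz": 0.95,"wx": 0,"wy": 0,"wz": 0,"claw": 30}
    - {"dx": 0,"dy": -0.01,"dz": 0.95,"wx": 0,"wy": 0,"wz": 0,"claw": 30}
  force: 20

```text
clock: 4.95
tool_pos: [0.4688, 0.158, 0.004]
eef_rot: [-0.089, 0.996, 0.0, 0.001]
contact_force: [-0.0, -0.3, 0.1]
opening: 0.349
finger_force: 0.0
```

Emit:
step_arm:
  motion:
    - {"dx": 0,"dy": 0,"dz": 0,"wx": 0,"wy": 0,"wz": 0,"claw": 25}
    - {"dx": 0,"dy": 0,"dz": 0,"wx": 0,"wy": 0,"wz": 0,"claw": 25}
    - {"dx": 0,"dy": 0,"dz": 0,"wx": 0,"wy": 0,"wz": 0,"claw": 25}

```text
clock: 5.25
tool_pos: [0.4683, 0.1579, 0.0034]
eef_rot: [-0.089, 0.996, 0.0, 0.0]
contact_force: [0.5, -0.0, -0.9]
opening: 0.283
finger_force: 0.0
```

```bash
python3 - <<'E'
from h import *
im,d,c=snap('wrist','wrist6.png'); s=get_state();print(s['tool_pos'],s['finger_force'],s['opening'])
E
```

```text
[0.46829019 0.1579133  0.00331594] 0.0 0.2839241139709878
```

View pics/wrist6.png

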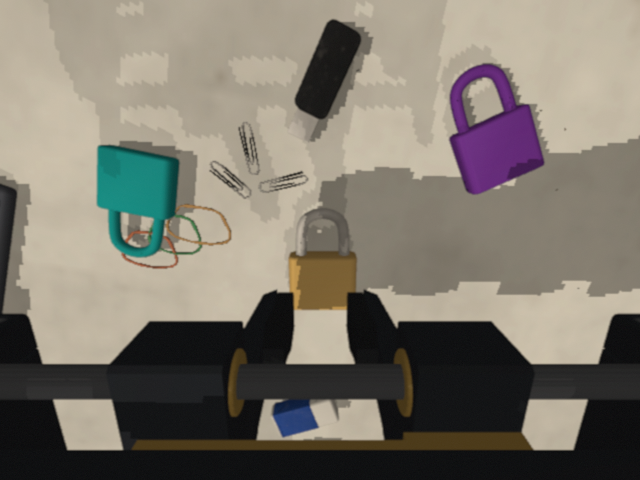

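The image shows the lock body at (322,280), apparently in front of the fingers (tips near v≈293), with the gripper closed beside it. I'll check the depths.

```bash
python3 - <<'E'
from h import *
im,d,c=snap('wrist'); 
for M,s,cc in blobs(brass(im)):
    v,u=np.nonzero(M); Z=np.median(dep(c,d,u,v)[:,2])
    if Z<.03: P=plane(c,u,v,.014); r=rect(P); print(cc,s,Z,r,totool([*r[0]/1000,.014]))
for uv in [(280,300),(280,320),(284,340),(270,310),(265,350),(286,295),(360,300),(320,320),(320,300),(355,295)]:
    print(uv, totool(dep(c,d,*[np.array(k) for k in uv])), im[uv[1],uv[0]])
E
```

```text
[321.31692677 281.55132053] [ 289  256   68   54 3332] 0.014431017739314891 (array([467.9, 158.4]), array([32.1, 36.9]), 10.3) [  0.3   0.5 -10.7]
(280, 300) [  8.5 -18.4 -47.7] [14 14 14]
(280, 320) [  8.6 -16.5 -65.3] [16 15 15]
(284, 340) [  9.2 -13.3 -80.4] [14 13 15]
(270, 310) [ 10.2 -21.1 -60.1] [15 16 17]
(265, 350) [  8.6 -19.3 -85.5] [18 18 17]
(286, 295) [  8.2 -16.3 -42.1] [13 13 12]
(360, 300) [  8.6  17.3 -47.8] [14 13 13]
(320, 320) [-31.2  -0.7   3.8] [201 190 170]
(320, 300) [ -9.9  -0.6 -11.1] [124  98  53]
(355, 295) [  8.9  15.4 -43.4] [12 12 14]
```

```bash
python3 - <<'E'
from h import *
im,d,c=snap('scene','scene7.png'); V,U=np.mgrid[0:480,0:640]; T=totool(dep(c,d,U,V).reshape(-1,3)).reshape(480,640,3)
dark=(im.max(2)<60)&(abs(T[...,0])<14)&(abs(T[...,1])<60)&(T[...,2]>-110)
print(dark.sum())
for z in range(-100,10,8):
    k=dark&(T[...,2]>=z)&(T[...,2]<z+8)
    if k.any(): print(z,k.sum(),T[k].min(0),T[k].max(0))
v,u=np.nonzero(dark); cv2.imwrite('pics/c7.png',cv2.resize(im[170:330,200:380,::-1],None,fx=3,fy=3))
E
```

```text
469
-100 25 [ -9.3 -24.5 -99.8] [ 12.5  39.2 -92.4]
-92 38 [ -0.6 -24.7 -91.9] [ 10.9  32.3 -84.2]
-84 59 [ -4.6 -25.  -84. ] [ 10.4  31.7 -76.1]
-76 64 [ -4.8 -23.2 -75.9] [ 10.6  32.2 -68.2]
-68 80 [ -5.8 -22.5 -67.9] [ 10.7  30.6 -60.1]
-60 84 [ -8.2 -21.8 -60. ] [ 11.   29.7 -52.1]
-52 79 [ -9.4 -23.4 -52. ] [ 11.3  29.3 -44.2]
-44 15 [ -6.6 -20.4 -43.9] [  9.2  23.3 -39.8]
```

View pics/c7.png

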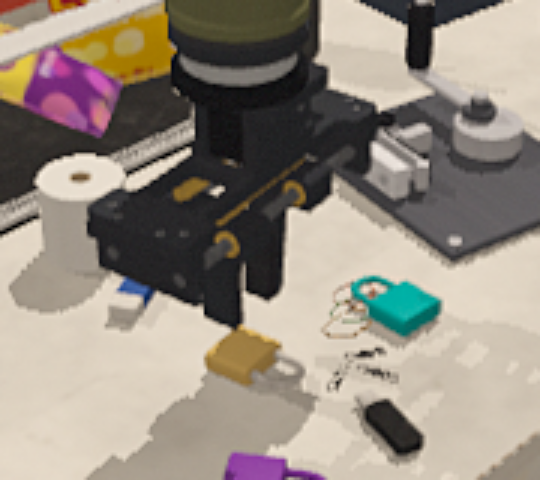

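The crop shows the real fingertips hovering about 30 mm above the lock. Both cameras agree that they sit about 40 mm behind the reported TCP along the tool axis, so I'll account for that offset. I reopen and descend further, watching the force.

Emit:
step_arm:
  motion:
    - {"dx": 0,"dy": 0,"dz": 0,"wx": 0,"wy": 0,"wz": 0,"claw": 60}
    - {"dx": 0,"dy": 0,"dz": 0,"wx": 0,"wy": 0,"wz": 0,"claw": 60}
    - {"dx": 0,"dy": 0,"dz": 0,"wx": 0,"wy": 0,"wz": 0,"claw": 60}
    - {"dx": 0,"dy": 0,"dz": 0,"wx": 0,"wy": 0,"wz": 0,"claw": 60}
    - {"dx": 0,"dy": 0,"dz": 0.15,"wx": 0,"wy": 0,"wz": 0,"claw": 60}
    - {"dx": 0,"dy": 0,"dz": 0.3,"wx": 0,"wy": 0,"wz": 0,"claw": 60}
    - {"dx": 0,"dy": 0,"dz": 0.4,"wx": 0,"wy": 0,"wz": 0,"claw": 60}
    - {"dx": 0,"dy": 0,"dz": 0.4,"wx": 0,"wy": 0,"wz": 0,"claw": 60}

```text
clock: 6.2
tool_pos: [0.4677, 0.1578, -0.0295]
eef_rot: [-0.09, 0.996, -0.0, -0.001]
contact_force: [-0.8, 0.7, 0.2]
opening: 0.683
finger_force: 0.0
```

```bash
python3 - <<'E'
from h import *
im,d,c=snap('wrist'); V,U=np.mgrid[0:480,0:640]; T=totool(dep(c,d,U,V).reshape(-1,3)).reshape(480,640,3)
k=(im.max(2)<45)&(abs(T[...,0]-9)<3)&(abs(T[...,1])<60)&(T[...,2]>-70); print(np.sort(T[k][:,2])[-60::6], T[k].min(0),T[k].max(0))
s=get_state(); print(s['tool_pos'],s['contact_force'],s['opening'])
E
```

```text
[-41.2 -40.9 -40.8 -40.6 -40.4 -40.3 -40.2 -40.1 -39.9 -39.5] [  6.1 -45.4 -69.9] [ 11.3  44.1 -38.4]
[ 0.46799441  0.15784512 -0.02896135] [-0.04383371  0.72829856  0.53073462] 0.6798889956996333
```

Emit:
step_arm:
  motion:
    - {"dx": 0,"dy": 0,"dz": 0.09,"wx": 0,"wy": 0,"wz": 0,"claw": 60}
    - {"dx": 0,"dy": 0,"dz": 0.09,"wx": 0,"wy": 0,"wz": 0,"claw": 30}
    - {"dx": 0,"dy": 0,"dz": 0.09,"wx": 0,"wy": 0,"wz": 0,"claw": 30}
    - {"dx": 0,"dy": 0,"dz": 0.09,"wx": 0,"wy": 0,"wz": 0,"claw": 30}
    - {"dx": 0,"dy": 0,"dz": 0.09,"wx": 0,"wy": 0,"wz": 0,"claw": 30}
    - {"dx": 0,"dy": 0,"dz": 0.09,"wx": 0,"wy": 0,"wz": 0,"claw": 30}
    - {"dx": 0,"dy": 0,"dz": 0.09,"wx": 0,"wy": 0,"wz": 0,"claw": 30}

```text
clock: 6.95
tool_pos: [0.4684, 0.1581, -0.0357]
eef_rot: [-0.089, 0.996, 0.0, 0.0]
contact_force: [-0.8, 0.6, 1.8]
opening: 0.431
finger_force: 20.0
```

Emit:
step_arm:
  motion:
    - {"dx": 0,"dy": 0,"dz": -0.3,"wx": 0,"wy": 0,"wz": 0,"claw": 30}
    - {"dx": 0,"dy": 0,"dz": -0.8,"wx": 0,"wy": 0,"wz": 0.03,"claw": 30}
    - {"dx": 0,"dy": 0,"dz": -0.8,"wx": 0,"wy": 0,"wz": 0.07,"claw": 30}
    - {"dx": 0,"dy": 0,"dz": -0.8,"wx": 0,"wy": 0,"wz": 0.119,"claw": 30}
    - {"dx": 0,"dy": 0,"dz": -0.8,"wx": 0,"wy": 0,"wz": 0.119,"claw": 30}
    - {"dx": 0,"dy": 0,"dz": -0.8,"wx": 0,"wy": 0,"wz": 0.119,"claw": 30}

```text
clock: 7.55
tool_pos: [0.4681, 0.1576, 0.028]
eef_rot: [0.096, 0.995, -0.0, -0.0]
contact_force: [0.8, 0.3, -0.7]
opening: 0.426
finger_force: 20.0
```

```bash
python3 - <<'E'
from h import *
s=get_state(); print(tyaw(),s['opening'],s['finger_force'],totool([.487,-.0864,.0]), totool([.487,-.0864,0])/80)
im,d,c=snap('wrist')
for M,q,cc in blobs(brass(im)):
    v,u=np.nonzero(M); P=dep(c,d,u,v); Z=np.median(P[:,2])
    if cc[1]<320: r=rect(plane(c,u,v,Z)); print(cc,q,Z,r,totool([*r[0]/1000,Z]))
E
```

```text
(np.float64(79.0), array([-0.   , -0.001, -1.   ])) 0.4259345054115258 20.00004082918167 [ -65.  -235.9   28.2] [-0.8125  -2.94875  0.3525 ]
[319.62632288 317.31768328] [ 278  285   84   66 5197] 0.07811317149947677 (array([467.6, 156.9]), array([36.9, 32.5]), 79.9) [  0.3  -0.9 -50.2]
```

Emit:
step_arm:
  motion:
    - {"dx": -0.13,"dy": -0.4,"dz": 0,"wx": 0,"wy": 0,"wz": 0,"claw": 30}
    - {"dx": -0.27,"dy": -0.9,"dz": 0,"wx": 0,"wy": 0,"wz": 0,"claw": 30}
    - {"dx": -0.27,"dy": -0.98,"dz": 0,"wx": 0,"wy": 0,"wz": 0,"claw": 30}

```text
clock: 7.9
tool_pos: [0.4737, 0.0696, 0.0274]
eef_rot: [0.1, 0.995, -0.003, -0.001]
contact_force: [-0.5, 0.5, -1.1]
opening: 0.429
finger_force: 20.0
```

Emit:
step_arm:
  motion:
    - {"dx": -0.13,"dy": -0.4,"dz": 0,"wx": 0,"wy": 0,"wz": 0,"claw": 30}
    - {"dx": -0.27,"dy": -0.9,"dz": 0,"wx": 0,"wy": 0,"wz": 0,"claw": 30}
    - {"dx": -0.27,"dy": -0.98,"dz": 0,"wx": 0,"wy": 0,"wz": 0,"claw": 30}

```text
clock: 8.2
tool_pos: [0.4797, -0.0111, 0.0275]
eef_rot: [0.1, 0.995, -0.003, -0.001]
contact_force: [-0.4, 0.1, -1.2]
opening: 0.428
finger_force: 20.0
```

Emit:
step_arm:
  motion:
    - {"dx": -0.13,"dy": -0.4,"dz": 0,"wx": 0,"wy": 0,"wz": 0,"claw": 30}
    - {"dx": -0.27,"dy": -0.8,"dz": 0,"wx": 0,"wy": 0,"wz": 0,"claw": 30}
    - {"dx": -0.27,"dy": -0.98,"dz": 0,"wx": 0,"wy": 0,"wz": 0,"claw": 30}
    - {"dx": -0.27,"dy": -0.98,"dz": 0,"wx": 0,"wy": 0,"wz": 0,"claw": 30}

```text
clock: 8.6
tool_pos: [0.4854, -0.088, 0.0277]
eef_rot: [0.099, 0.995, -0.001, -0.001]
contact_force: [-0.1, 0.4, -1.1]
opening: 0.423
finger_force: 20.0
```

```bash
cat >> h.py <<'E'
O=np.array([.5352,-.1469]); YAW=np.radians(-11.2)
def v2w(x,y,z): c,s=np.cos(YAW),np.sin(YAW); return np.array([O[0]+(c*x-s*y)/1e3,O[1]+(s*x+c*y)/1e3,z/1e3])
def w2v(P): P=np.asarray(P); c,s=np.cos(YAW),np.sin(YAW); d=P[...,:2]-O; return np.round(1e3*np.stack([c*d[...,0]+s*d[...,1],-s*d[...,0]+c*d[...,1]],-1),1)
E
python3 - <<'E'
from h import *
s=get_state(); print(s['tool_pos'],tyaw(),s['opening'],s['finger_force'],'vice',w2v(s['tool_pos']),totool(v2w(-59,50,0)))
im,d,c=snap('wrist','wrist8.png'); V,U=np.mgrid[0:480,0:640]; D=dep(c,d,U,V); W=np.dstack([w2v(D),D[...,2]*1000])
for M,q,cc in blobs(brass(im)):
    v,u=np.nonzero(M); P=dep(c,d,u,v); Z=np.median(P[:,2])
    if 250<cc[1]<400: r=rect(plane(c,u,v,Z)); print(cc,q,Z,r,w2v(r[0]/1000))
g=cv2.cvtColor(im,cv2.COLOR_RGB2GRAY)
# pad: bright & 20-40 mm high
k=(g>120)&(W[...,2]>18)&(W[...,2]<45)&(abs(W[...,0])<60)&(W[...,1]>40)&(W[...,1]<110)
for M,q,cc in blobs(k.astype(np.uint8),40): print('hi',q,cc,np.percentile(W[M],[2,98],axis=0).round())
E
```

```text
[ 0.48542606 -0.08799765  0.02766175] (np.float64(78.7), array([-0.001, -0.001, -1.   ])) 0.42325890639411806 19.999647438526154 vice [-60.3  48.1] [-1.3  1.9 27.7]
[319.89955434 314.41309565] [ 278  277   85   74 5834] 0.07768585799878396 (array([483.2, -88. ]), array([37. , 36.4]), 78.7) [-62.5  47.7]
[202.725      387.51071429] [199 357  10  59 280] 0.152004606968401 (array([ 455. , -107.9]), array([ 1.7, 15.4]), 71.2) [-86.2  22.7]
[437.14126394 387.77695167] [432 358  10  58 269] 0.1519532362442969 (array([465.1, -58.1]), array([ 1.7, 15.1]), 86.0) [-86.   73.5]
hi [407 316  10  14  78] [412.11538462 320.8974359 ] [[-36. 100.  31.]
 [-28. 105.  33.]]
```

View pics/wrist8.png

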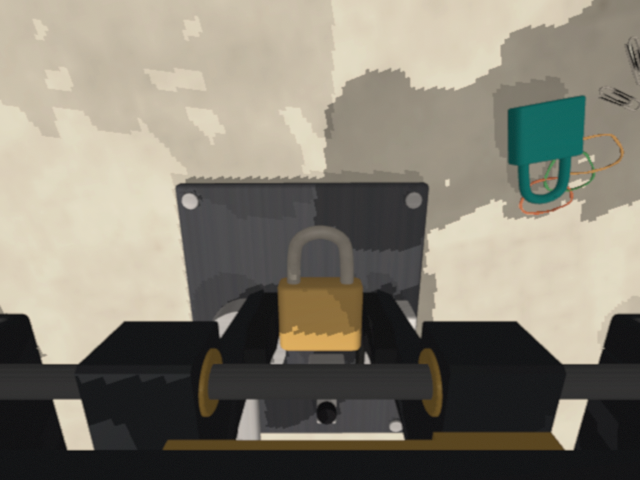

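The lock is held at (320,314) with the shackle toward the camera. The plate's front corners are at about (178,185) and (428,185). I'll refine the vice frame from those edges.

```bash
python3 - <<'E'
from h import *
im=cv2.imread('pics/wrist8.png')[:,:,::-1]; c=viewer.calibration('wrist')
g=cv2.GaussianBlur(cv2.cvtColor(im,cv2.COLOR_RGB2GRAY),(3,3),0).astype(float)
def fit(pts): 
    P=plane(c,*np.array(pts,float).T,.008)[:,:2].astype(np.float32); l=cv2.fitLine(P,cv2.DIST_HUBER,0,.01,.01).ravel(); return np.degrees(np.arctan2(l[1],l[0])).round(2),w2v(P.astype(float))[::20].tolist()
# front edge: first strong darkening going down in each column
gy=np.diff(g,axis=0); print('front',fit([(u,174+np.argmin(gy[174:196,u])+.5) for u in range(200,300,2)]))
gx=np.diff(g,axis=1)
print('left',fit([(170+np.argmin(gx[v,170:200])+.5,v) for v in range(200,285,2)]))
print('right',fit([(415+np.argmax(gx[v,415:442])+.5,v) for v in range(192,225,1)]))
E
```

```text
front (np.float32(78.77), [[-112.0, -21.3], [-112.0, 2.6], [-112.0, 26.5]])
left (np.float32(-11.01), [[-101.5, -36.6], [-76.2, -36.7], [-49.0, -36.8]])
right (np.float32(-10.37), [[-106.3, 115.0], [-94.1, 115.5]])
```

Emit:
step_arm:
  motion:
    - {"dx": -0.01,"dy": 0.024,"dz": 0.2,"wx": 0,"wy": 0,"wz": 0,"claw": 30}
    - {"dx": -0.01,"dy": 0.024,"dz": 0.45,"wx": 0,"wy": 0,"wz": 0,"claw": 30}
    - {"dx": -0.01,"dy": 0.024,"dz": 0.62,"wx": 0,"wy": 0,"wz": 0,"claw": 30}
    - {"dx": -0.01,"dy": 0.024,"dz": 0.68,"wx": 0,"wy": 0,"wz": 0,"claw": 30}
    - {"dx": -0.01,"dy": 0.024,"dz": 0.68,"wx": 0,"wy": 0,"wz": 0,"claw": 30}
    - {"dx": -0.01,"dy": 0.024,"dz": 0.69,"wx": 0,"wy": 0,"wz": 0,"claw": 30}

```text
clock: 9.25
tool_pos: [0.488, -0.0825, -0.0266]
eef_rot: [0.096, 0.995, 0.0, 0.0]
contact_force: [0.4, 0.2, -0.5]
opening: 0.431
finger_force: 20.0
```

Emit:
step_arm:
  motion:
    - {"dx": 0,"dy": -0.055,"dz": 0,"wx": 0,"wy": 0,"wz": 0,"claw": 30}
    - {"dx": 0,"dy": -0.055,"dz": 0,"wx": 0,"wy": 0,"wz": 0,"claw": 30}
    - {"dx": 0,"dy": -0.055,"dz": 0.01,"wx": 0,"wy": 0,"wz": 0,"claw": 30}
    - {"dx": 0,"dy": -0.055,"dz": 0.01,"wx": 0,"wy": 0,"wz": 0,"claw": 30}

```text
clock: 9.65
tool_pos: [0.4868, -0.0882, -0.0277]
eef_rot: [0.097, 0.995, -0.0, 0.0]
contact_force: [0.4, -0.7, 0.7]
opening: 0.43
finger_force: 20.0
```

```bash
python3 - <<'E'
from h import *
s=get_state(); print(s['tool_pos'],tyaw(),s['contact_force'],'vice',w2v(s['tool_pos']))
im,d,c=snap('wrist')
for M,q,cc in blobs(brass(im)):
    v,u=np.nonzero(M); P=dep(c,d,u,v); Z=np.median(P[:,2])
    if Z<.05: r=rect(plane(c,u,v,Z)); print(cc,q,Z,r,w2v(r[0]/1000))
V,U=np.mgrid[0:480,0:640]; D=dep(c,d,U,V); W=np.dstack([w2v(D),D[...,2]*1000])
for y in (30,35,60,65):
  k=(abs(W[...,0]+85)<5)&(abs(W[...,1]-y)<3); print(y,np.median(W[k][:,2]))
g=cv2.GaussianBlur(cv2.cvtColor(im,cv2.COLOR_RGB2GRAY),(3,3),0).astype(int)
k=(g<100)&(abs(W[...,2]-8)<3); l=[];r=[]
for v in range(100,240,6):
    n=np.nonzero(k[v])[0]
    if len(n)>100: P=w2v(plane(c,np.array([n[0]-.5,n[-1]+.5]),np.array([v,v]),.008)); l.append(P[0]);r.append(P[1])
print(np.round(l[::3]).tolist(),np.round(r[::3]).tolist())
E
```

```text
[ 0.48678456 -0.08822422 -0.02766508] (np.float64(78.8), array([ 0., -0., -1.])) [ 0.41622361 -0.67585139  0.748482  ] vice [-58.9  48.2]
[319.71387381 314.40722524] [ 278  277   85   74 5896] 0.02235773829192647 (array([484.5, -88.4]), array([37.2, 36.4]), 78.8) [-61.1  47.5]
30 94.54630748796102
35 94.53585579685762
60 94.53688502827464
65 94.50142029954924
[[-112.0, -36.0], [-104.0, -38.0], [-95.0, -38.0]] [[-112.0, 188.0], [-104.0, 191.0], [-95.0, 112.0]]
```

The lock is on the plate (top at 22 mm) and lined up. I centre it 1.3 mm, slide it 6 mm into the slot while gripped, then release and lift.

Emit:
step_arm:
  motion:
    - {"dx": 0,"dy": 0.018,"dz": 0,"wx": 0,"wy": 0,"wz": 0,"claw": 30}
    - {"dx": -0.04,"dy": 0.018,"dz": 0,"wx": 0,"wy": 0,"wz": 0,"claw": 30}
    - {"dx": -0.075,"dy": 0.018,"dz": 0,"wx": 0,"wy": 0,"wz": 0,"claw": 30}
    - {"dx": -0.075,"dy": 0.018,"dz": 0,"wx": 0,"wy": 0,"wz": 0,"claw": 30}
    - {"dx": -0.075,"dy": 0.018,"dz": 0,"wx": 0,"wy": 0,"wz": 0,"claw": 52}
    - {"dx": -0.075,"dy": 0.018,"dz": 0,"wx": 0,"wy": 0,"wz": 0,"claw": 52}
    - {"dx": -0.075,"dy": 0.018,"dz": 0,"wx": 0,"wy": 0,"wz": 0,"claw": 52}

```text
clock: 10.4
tool_pos: [0.4934, -0.0875, -0.0279]
eef_rot: [0.097, 0.995, 0.0, 0.0]
contact_force: [-0.5, -0.4, 0.3]
opening: 0.588
finger_force: 0.0
```

Emit:
step_arm:
  motion:
    - {"dx": 0,"dy": 0,"dz": -0.3,"wx": 0,"wy": 0,"wz": 0,"claw": 52}
    - {"dx": 0,"dy": 0,"dz": -0.5,"wx": 0,"wy": 0,"wz": 0,"claw": 52}
    - {"dx": 0.5,"dy": 0,"dz": -0.6,"wx": 0,"wy": 0,"wz": 0,"claw": 0}
    - {"dx": 0.93,"dy": 0,"dz": -0.6,"wx": 0,"wy": 0,"wz": 0,"claw": 0}
    - {"dx": 0.93,"dy": 0,"dz": -0.6,"wx": 0,"wy": 0,"wz": 0,"claw": 0}
    - {"dx": 0.93,"dy": 0,"dz": -0.6,"wx": 0,"wy": 0,"wz": 0,"claw": 0}
    - {"dx": 0.93,"dy": 0,"dz": -0.6,"wx": 0,"wy": 0,"wz": 0,"claw": 0}

```text
clock: 11.1
tool_pos: [0.4218, -0.0729, 0.02]
eef_rot: [0.097, 0.995, 0.0, 0.001]
contact_force: [1.8, 0.0, 0.1]
opening: 0.159
finger_force: 0.0
```

```bash
cat >> h.py <<'E'
def look(n='wrist',f=None,lo=.018,hi=.028):
    s=get_state(); print(s['clock'],s['tool_pos'].round(4),tyaw(),s['contact_force'].round(1),s['opening'].round(3),'vice',w2v(s['tool_pos']))
    im,d,c=snap(n,f); V,U=np.mgrid[0:480,0:640]; D=dep(c,d,U,V); W=np.dstack([w2v(D),D[...,2]*1000])
    for M,q,cc in blobs(brass(im),60):
        v,u=np.nonzero(M); Z=np.median(D[M][:,2])
        if lo<Z<hi: r=rect(plane(c,u,v,.022)); print('brass',cc,q,Z,r,'vice',w2v(r[0]/1000))
    return im,d,c,W
E
python3 - <<'E'
from h import *
look(); look('scene')
E
```

```text
Traceback (most recent call last):
  File "h.py", line 30, in look
    s=get_state(); print(s['clock'],s['tool_pos'].round(4),tyaw(),s['contact_force'].round(1),s['opening'].round(3),'vice',w2v(s['tool_pos']))
                                                                                              ^^^^^^^^^^^^^^^^^^
AttributeError: 'float' object has no attribute 'round'
```

```bash
sed -i "s/s\['opening'\].round(3)/round(s['opening'],3)/" h.py
python3 - <<'E'
from h import *
look(); look('scene')
E
```

```text
11.1 [ 0.4218 -0.0729  0.02  ] (np.float64(78.9), array([ 0.002,  0.001, -1.   ])) [1.8 0.  0.1] 0.159 vice [-125.6   50.5]
brass [319.92139738 360.54585153] [301 358  39   6 229] 0.022217393721011586 (array([477.6, -84.4]), array([24.1,  3.7]), 78.8) vice [-68.6  50.1]
11.15 [ 0.4218 -0.073   0.0199] (np.float64(78.8), array([ 0.002,  0.001, -1.   ])) [-0.5 -0.2 -0.3] 0.114 vice [-125.6   50.5]
brass [356.26008969 229.2735426 ] [346 223  22  15 223] 0.019569066589577022 (array([486.9, -77.9]), array([48.7, 48.2]), 75.4) vice [-60.8  58.3]
```

Emit:
step_arm:
  motion:
    - {"dx": 0,"dy": -0.01,"dz": 0.25,"wx": 0,"wy": 0,"wz": 0,"claw": 0}
    - {"dx": 0,"dy": -0.01,"dz": 0.5,"wx": 0,"wy": 0,"wz": 0,"claw": 0}
    - {"dx": 0,"dy": -0.01,"dz": 0.61,"wx": 0,"wy": 0,"wz": 0,"claw": 0}
    - {"dx": 0,"dy": -0.01,"dz": 0.61,"wx": 0,"wy": 0,"wz": 0,"claw": 0}
    - {"dx": -0.1,"dy": -0.01,"dz": 0.61,"wx": 0,"wy": 0,"wz": 0,"claw": 0}
    - {"dx": -0.2,"dy": -0.01,"dz": 0.61,"wx": 0,"wy": 0,"wz": 0,"claw": 0}
    - {"dx": -0.25,"dy": -0.01,"dz": 0.61,"wx": 0,"wy": 0,"wz": 0,"claw": 0}
    - {"dx": -0.25,"dy": -0.01,"dz": 0.61,"wx": 0,"wy": 0,"wz": 0,"claw": 0}

```text
clock: 12.0
tool_pos: [0.4411, -0.0782, -0.0289]
eef_rot: [0.098, 0.995, 0.0, 0.001]
contact_force: [-0.1, 1.0, 0.3]
opening: 0.006
finger_force: 0.0
```

Emit:
step_arm:
  motion:
    - {"dx": -0.06,"dy": 0,"dz": 0,"wx": 0,"wy": 0,"wz": 0,"claw": 0}
    - {"dx": -0.12,"dy": 0,"dz": 0,"wx": 0,"wy": 0,"wz": 0,"claw": 0}
    - {"dx": -0.18,"dy": 0,"dz": 0,"wx": 0,"wy": 0,"wz": 0,"claw": 0}
    - {"dx": -0.24,"dy": 0,"dz": 0,"wx": 0,"wy": 0,"wz": 0,"claw": 0}
    - {"dx": -0.3,"dy": 0,"dz": 0,"wx": 0,"wy": 0,"wz": 0,"claw": 0}
    - {"dx": -0.3,"dy": 0,"dz": 0,"wx": 0,"wy": 0,"wz": 0,"claw": 0}

```text
clock: 12.6
tool_pos: [0.4634, -0.0829, -0.0288]
eef_rot: [0.098, 0.995, 0.001, 0.0]
contact_force: [-0.2, 0.6, -0.2]
opening: 0.003
finger_force: 0.0
```

```bash
python3 - <<'E'
from h import *
look(); look('scene')
E
```

```text
12.6 [ 0.4634 -0.0829 -0.0288] (np.float64(78.7), array([ 0.001,  0.001, -1.   ])) [-0.2  0.6 -0.2] 0.003 vice [-82.9  48.9]
brass [320.04228984 419.40536359] [ 296  399   49   42 1939] 0.02265564925509614 (array([517.9, -94.2]), array([24.2, 25.4]), 78.7) vice [-27.2  48.3]
12.65 [ 0.463  -0.0827 -0.0288] (np.float64(78.8), array([ 0.001,  0.001, -1.   ])) [-0.2 -0.2 -0.4] 0.004 vice [-83.3  48.9]
brass [353.51648352 224.54945055] [349 220  10  11  91] 0.02033925863643493 (array([503.7, -87. ]), array([19.6, 42.1]), 39.4) vice [-42.5  52.6]
```

Emit:
step_arm:
  motion:
    - {"dx": -0.05,"dy": 0,"dz": 0,"wx": 0,"wy": 0,"wz": 0,"claw": 0}
    - {"dx": -0.1,"dy": 0,"dz": 0,"wx": 0,"wy": 0,"wz": 0,"claw": 0}
    - {"dx": -0.15,"dy": 0,"dz": 0,"wx": 0,"wy": 0,"wz": 0,"claw": 0}
    - {"dx": -0.15,"dy": 0,"dz": 0,"wx": 0,"wy": 0,"wz": 0,"claw": 0}

```text
clock: 13.1
tool_pos: [0.4756, -0.0851, -0.0287]
eef_rot: [0.098, 0.995, 0.0, 0.001]
contact_force: [-0.0, -0.2, -0.2]
opening: 0.003
finger_force: 0.0
```

Emit:
step_arm:
  motion:
    - {"dx": -0.03,"dy": 0,"dz": 0,"wx": 0,"wy": 0,"wz": 0,"claw": 0}
    - {"dx": -0.06,"dy": 0,"dz": 0,"wx": 0,"wy": 0,"wz": 0,"claw": 0}
    - {"dx": -0.06,"dy": 0,"dz": 0,"wx": 0,"wy": 0,"wz": 0,"claw": 0}

```text
clock: 13.4
tool_pos: [0.4797, -0.086, -0.0287]
eef_rot: [0.097, 0.995, 0.0, 0.0]
contact_force: [-0.6, 0.7, 0.4]
opening: 0.006
finger_force: 0.1
```

```bash
python3 - <<'E'
from h import *
look(); look('scene')
E
```

```text
13.4 [ 0.4797 -0.086  -0.0287] (np.float64(78.8), array([ 0., -0., -1.])) [-0.6  0.7  0.4] 0.006 vice [-66.3  49. ]
13.45 [ 0.4796 -0.0859 -0.0287] (np.float64(78.8), array([ 0.,  0., -1.])) [-0.8 -0.5  0.4] 0.007 vice [-66.4  49. ]
brass [347.42990654 221.4953271 ] [343 216  10  13 107] 0.020470999557799185 (array([520.6, -87.4]), array([19.9, 52.4]), 40.8) vice [-25.9  55.5]
```

Emit:
step_arm:
  motion:
    - {"dx": -0.03,"dy": 0,"dz": 0,"wx": 0,"wy": 0,"wz": 0,"claw": 0}
    - {"dx": -0.05,"dy": 0,"dz": 0,"wx": 0,"wy": 0,"wz": 0,"claw": 0}
    - {"dx": -0.05,"dy": 0,"dz": 0,"wx": 0,"wy": 0,"wz": 0,"claw": 0}

```text
clock: 13.8
tool_pos: [0.4836, -0.0867, -0.0287]
eef_rot: [0.097, 0.995, 0.0, 0.0]
contact_force: [-0.2, 1.4, 0.7]
opening: 0.002
finger_force: 0.3
```

Emit:
step_arm:
  motion:
    - {"dx": -0.02,"dy": 0,"dz": 0,"wx": 0,"wy": 0,"wz": 0,"claw": 0}
    - {"dx": -0.04,"dy": 0,"dz": 0,"wx": 0,"wy": 0,"wz": 0,"claw": 0}
    - {"dx": -0.04,"dy": 0,"dz": 0,"wx": 0,"wy": 0,"wz": 0,"claw": 0}

```text
clock: 14.1
tool_pos: [0.484, -0.0872, -0.0289]
eef_rot: [0.097, 0.995, -0.0, -0.002]
contact_force: [-5.9, 1.6, 2.1]
opening: 0.006
finger_force: 2.7
```

```bash
python3 - <<'E'
from h import *
z=np.load('w3.npz'); D=z['D']; W=np.dstack([w2v(D),D[...,2]*1000])
k=(abs(W[...,2]-26)<3)&(abs(W[...,1]-52)<11)&(abs(W[...,0]-20)<45); 
print(k.sum(),np.percentile(W[k],[1,5,50,95,99],axis=0))
k=k&(abs(W[...,1]-45)<4); print(np.percentile(W[k],[1,50,99],axis=0))
im,d,c,W=look(f='w9.png')
im,d,c,W=look('scene')
m=(brass(im)>0)&(abs(W[...,0]+10)<50)&(abs(W[...,1]-50)<30); print(m.sum(),np.percentile(W[m],[2,50,98],axis=0).round(1))
cv2.imwrite('pics/c9.png',cv2.resize(im[180:260,290:410,::-1],None,fx=5,fy=5,interpolation=2))
E
```

```text
283 [[ 5.4        41.2        23.05288426]
 [ 6.         42.11       23.35410416]
 [12.3        51.5        26.31076749]
 [48.58       61.7        27.54833486]
 [52.536      62.718      27.83706796]]
[[ 5.399      41.1        23.08298228]
 [12.         45.45       26.48674208]
 [50.621      48.9        27.91510453]]
14.1 [ 0.484  -0.0872 -0.0289] (np.float64(78.9), array([-0.004, -0.   , -1.   ])) [-5.9  1.6  2.1] 0.006 vice [-61.8  48.7]
brass [319.92161017 418.77489407] [ 295  399   50   40 1888] 0.022680385619474844 (array([537.8, -98.4]), array([24.7, 23.9]), 78.9) vice [-6.9 48.1]
14.15 [ 0.484  -0.0872 -0.0289] (np.float64(78.9), array([-0.004, -0.   , -1.   ])) [-5.3  1.   2.7] 0.002 vice [-61.8  48.7]
brass [346.92 220.05] [342 215  10  12 100] 0.02045640593651754 (array([526.8, -91. ]), array([19.8, 47.5]), 40.1) vice [-19.1  53.2]
101 [[-50.4  35.4  10.2]
 [-21.8  50.9  20.6]
 [ -2.3  78.  106.8]]
```

View pics/c9.png

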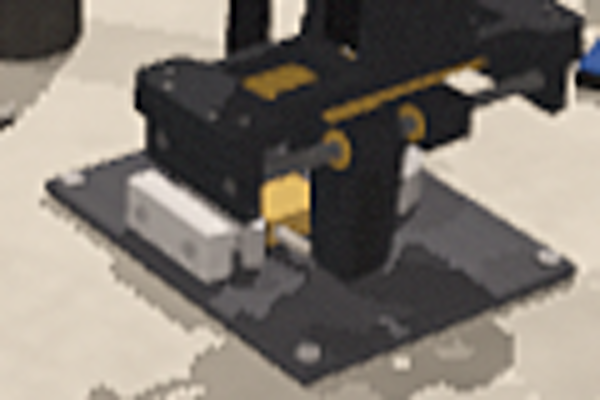

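The crop shows the lock body down between pad and cam, with the fingers behind it. The stop face measured from the earlier view is at vice x ≈ 5.5 and the lock's front is at about 5, with 6 N of resistance, so it is seated. I back off, lift, and locate the grip.

Emit:
step_arm:
  motion:
    - {"dx": 0.06,"dy": 0,"dz": 0,"wx": 0,"wy": 0,"wz": 0,"claw": 0}
    - {"dx": 0.2,"dy": 0,"dz": 0,"wx": 0,"wy": 0,"wz": 0,"claw": 0}
    - {"dx": 0.3,"dy": 0,"dz": 0,"wx": 0,"wy": 0,"wz": 0,"claw": 0}
    - {"dx": 0.3,"dy": 0,"dz": -0.4,"wx": 0,"wy": 0,"wz": 0,"claw": 0}
    - {"dx": 0.3,"dy": 0,"dz": -1,"wx": 0,"wy": 0,"wz": 0,"claw": 0}
    - {"dx": 0.3,"dy": 0,"dz": -1,"wx": 0,"wy": 0,"wz": 0,"claw": 0}
    - {"dx": 0.3,"dy": 0,"dz": -1,"wx": 0,"wy": 0,"wz": 0,"claw": 60}

```text
clock: 14.9
tool_pos: [0.4643, -0.0829, 0.0522]
eef_rot: [0.098, 0.995, 0.0, 0.002]
contact_force: [0.4, -0.4, -0.8]
opening: 0.074
finger_force: 0.0
```

Emit:
step_arm:
  motion:
    - {"dx": 0,"dy": 0,"dz": -0.4,"wx": 0,"wy": 0,"wz": 0,"claw": 60}
    - {"dx": 0,"dy": 0,"dz": -0.75,"wx": 0,"wy": 0,"wz": 0,"claw": 60}
    - {"dx": 0,"dy": 0,"dz": -0.75,"wx": 0,"wy": 0,"wz": 0,"claw": 60}
    - {"dx": 0,"dy": 0,"dz": -0.75,"wx": 0,"wy": 0,"wz": 0,"claw": 60}

```text
clock: 15.3
tool_pos: [0.4628, -0.0831, 0.1105]
eef_rot: [0.098, 0.995, -0.0, -0.0]
contact_force: [-0.2, 0.7, 0.4]
opening: 0.436
finger_force: 0.0
```

```bash
python3 - <<'E'
from h import *
def grip(im,W,t):
    k=(im.max(2)<50)&(np.hypot(W[...,0],W[...,1])>55)&(np.hypot(W[...,0],W[...,1])<100)&(W[...,2]>45)&(W[...,2]<97)&(W[...,1]<45)
    if k.sum()<5: print(t,'none'); return
    kt=k&(W[...,2]>88); print(t,k.sum(),kt.sum(),np.percentile(W[k],[3,50,97],axis=0).round(1).tolist(), 'top',np.percentile(W[kt],[5,50,95],axis=0).round(1).tolist() if kt.sum() else '')
z=np.load('w3.npz'); D=z['D']; grip(z['im'],np.dstack([w2v(D),D[...,2]*1000]),'w3')
im,d,c,W=look(); grip(im,W,'wrist')
im,d,c,W=look('scene'); grip(im,W,'scene')
E
```

```text
w3 462 164 [[65.5, -5.8, 47.8], [70.6, 5.6, 81.2], [81.7, 9.2, 92.1]] top [[66.8, -6.9, 88.9], [71.6, 3.5, 91.0], [82.3, 8.0, 92.2]]
15.3 [ 0.4628 -0.0831  0.1105] (np.float64(78.8), array([-0.   , -0.001, -1.   ])) [-0.2  0.7  0.4] 0.436 vice [-83.4  48.5]
brass [ 20.72213247 208.92326333] [   0  164   39   80 1238] 0.024708535260313524 (array([ 394.3, -320.4]), array([30.1, 67.6]), 62.9) vice [-104.5 -197.6]
brass [319.6509434  311.91291727] [ 299  296   43   33 1378] 0.02253652685048249 (array([533.6, -98. ]), array([37.8, 32.1]), 78.8) vice [-11.1  47.7]
wrist 813 0 [[65.1, -8.4, 46.6], [67.0, 0.6, 66.2], [73.3, 8.3, 84.4]] top 
15.35 [ 0.4623 -0.083   0.1101] (np.float64(78.8), array([-0.002, -0.001, -1.   ])) [ 0.2  0.8 -0.1] 0.476 vice [-84.   48.5]
brass [346.35064935 219.52597403] [337 214  19  13 154] 0.020216036379586244 (array([526.5, -93.2]), array([35.3, 50.3]), 74.8) vice [-19.  51.]
scene 149 10 [[64.0, -2.8, 46.6], [68.3, 7.2, 70.6], [77.8, 13.0, 89.6]] top [[64.7, 1.0, 88.6], [69.1, 6.4, 89.6], [75.5, 11.8, 90.7]]
```

The lock is seated, with body centre at vice (-11, 48) and square to the slot. The grip centre is at about vice (75.5, 0), so the lever is near -1.57. I move over it.

Emit:
step_arm:
  motion:
    - {"dx": -0.4,"dy": -0.1,"dz": 0,"wx": 0,"wy": 0,"wz": 0,"claw": 60}
    - {"dx": -0.9,"dy": -0.2,"dz": 0,"wx": 0,"wy": 0,"wz": 0,"claw": 60}
    - {"dx": -1,"dy": -0.3,"dz": 0,"wx": 0,"wy": 0,"wz": 0,"claw": 60}
    - {"dx": -1,"dy": -0.3,"dz": 0,"wx": 0,"wy": 0,"wz": 0,"claw": 60}

```text
clock: 15.8
tool_pos: [0.5366, -0.1232, 0.1095]
eef_rot: [0.099, 0.995, -0.0, -0.001]
contact_force: [-0.5, 1.2, 0.7]
opening: 0.682
finger_force: 0.0
```

Emit:
step_arm:
  motion:
    - {"dx": -0.4,"dy": -0.1,"dz": 0,"wx": 0,"wy": 0,"wz": 0,"claw": 60}
    - {"dx": -0.9,"dy": -0.2,"dz": 0,"wx": 0,"wy": 0,"wz": 0,"claw": 60}
    - {"dx": -0.98,"dy": -0.3,"dz": 0,"wx": 0,"wy": 0,"wz": 0,"claw": 60}
    - {"dx": -0.98,"dy": -0.3,"dz": 0,"wx": 0,"wy": 0,"wz": 0,"claw": 60}
    - {"dx": -0.98,"dy": -0.3,"dz": 0,"wx": 0,"wy": 0,"wz": 0,"claw": 60}

```text
clock: 16.3
tool_pos: [0.6066, -0.1593, 0.1105]
eef_rot: [0.097, 0.995, 0.0, -0.002]
contact_force: [-0.6, 0.6, 0.0]
opening: 0.68
finger_force: 0.0
```

```bash
cat >> h.py <<'E'
def grip(im,W,t):
    r=np.hypot(W[...,0],W[...,1])
    k=(im.max(2)<50)&(r>55)&(r<100)&(W[...,2]>45)&(W[...,2]<97)&(W[...,1]<45)
    if k.sum()<5: print(t,'none'); return
    kt=k&(W[...,2]>88); print(t,k.sum(),kt.sum(),np.percentile(W[k],[3,50,97],axis=0).round(1).tolist(), 'top',np.percentile(W[kt],[3,50,97],axis=0).round(1).tolist() if kt.sum() else '')
    if kt.sum()>30:
        p=W[kt][:,:2].astype(np.float32); print(t,'circle',cv2.minEnclosingCircle(p))
E
python3 - <<'E'
from h import *
im,d,c,W=look(f='w10.png'); grip(im,W,'wrist'); print(totool(v2w(76,0,7)))
E
```

```text
16.3 [ 0.6066 -0.1593  0.1105] (np.float64(78.9), array([-0.003,  0.   , -1.   ])) [-0.6  0.6  0. ] 0.68 vice [72.5  1.7]
brass [23.85729499 17.85516507] [  0   0  49  38 939] 0.024422341743195408 (array([ 414.7, -330.6]), array([19. , 41.1]), 7.2) vice [ -82.5 -203.6]
brass [380.67546296 129.575     ] [ 355  107   52   46 2160] 0.022336994340068583 (array([534.2, -98.7]), array([37.9, 32.4]), 77.4) vice [-10.3  47.1]
wrist 857 378 [[65.7, -9.5, 49.2], [68.6, -0.7, 86.5], [81.1, 7.7, 92.1]] top [[66.9, -9.7, 88.2], [71.7, -1.3, 91.0], [82.8, 7.7, 92.3]]
wrist circle ((75.06209564208984, -1.1049306392669678), 9.696868896484375)
[ -3.6  -2.  103.9]
```

Emit:
step_arm:
  motion:
    - {"dx": -0.03,"dy": -0.03,"dz": 0,"wx": 0,"wy": 0,"wz": 0,"claw": 60}
    - {"dx": -0.03,"dy": -0.03,"dz": 0.15,"wx": 0,"wy": 0,"wz": 0,"claw": 60}
    - {"dx": -0.03,"dy": -0.03,"dz": 0.4,"wx": 0,"wy": 0,"wz": 0,"claw": 60}
    - {"dx": -0.03,"dy": -0.03,"dz": 0.6,"wx": 0,"wy": 0,"wz": 0,"claw": 60}
    - {"dx": -0.03,"dy": -0.03,"dz": 0.6,"wx": 0,"wy": 0,"wz": 0,"claw": 60}

```text
clock: 16.85
tool_pos: [0.6084, -0.1631, 0.0604]
eef_rot: [0.097, 0.995, -0.0, -0.003]
contact_force: [-1.3, -0.2, -0.9]
opening: 0.683
finger_force: 0.0
```

```bash
python3 - <<'E'
from h import *
im,d,c,W=look(); print(totool(v2w(75.2,-.8,7)))
E
```

```text
16.85 [ 0.6084 -0.1631  0.0604] (np.float64(78.9), array([-0.005,  0.   , -1.   ])) [-1.3 -0.2 -0.9] 0.683 vice [75.  -1.7]
brass [400.29346486 123.22780518] [ 370   96   63   55 3244] 0.022303886597246053 (array([534. , -98.2]), array([37.2, 31.6]), 78.1) vice [-10.6  47.5]
[ 0.7  0.5 54.9]
```

Emit:
step_arm:
  motion:
    - {"dx": 0,"dy": 0.01,"dz": 0.25,"wx": 0,"wy": 0,"wz": 0,"claw": 60}
    - {"dx": 0,"dy": 0.01,"dz": 0.5,"wx": 0,"wy": 0,"wz": 0,"claw": 60}
    - {"dx": 0,"dy": 0.01,"dz": 0.65,"wx": 0,"wy": 0,"wz": 0,"claw": 60}
    - {"dx": 0,"dy": 0.01,"dz": 0.65,"wx": 0,"wy": 0,"wz": 0,"claw": 40}
    - {"dx": 0,"dy": 0.01,"dz": 0.65,"wx": 0,"wy": 0,"wz": 0,"claw": 15}
    - {"dx": 0,"dy": 0.01,"dz": 0.65,"wx": 0,"wy": 0,"wz": 0,"claw": 10}
    - {"dx": 0,"dy": 0.01,"dz": 0.65,"wx": 0,"wy": 0,"wz": 0,"claw": 10}
    - {"dx": 0,"dy": 0.01,"dz": 0.65,"wx": 0,"wy": 0,"wz": 0,"claw": 10}
  force: 50

```text
clock: 17.7
tool_pos: [0.6115, -0.1625, 0.012]
eef_rot: [0.097, 0.995, -0.0, 0.001]
contact_force: [-0.8, 1.4, -0.3]
opening: 0.251
finger_force: 0.0
```

Emit:
step_arm:
  motion:
    - {"dx": 0,"dy": 0,"dz": 0,"wx": 0,"wy": 0,"wz": 0,"claw": 10}
    - {"dx": 0,"dy": 0,"dz": 0,"wx": 0,"wy": 0,"wz": 0,"claw": 10}
    - {"dx": 0,"dy": 0,"dz": 0,"wx": 0,"wy": 0,"wz": 0,"claw": 10}

```text
clock: 18.0
tool_pos: [0.6115, -0.1625, 0.0119]
eef_rot: [0.097, 0.995, -0.0, 0.001]
contact_force: [-0.5, -0.9, 5.1]
opening: 0.232
finger_force: 50.0
```

```bash
python3 - <<'E'
from h import *
im,d,c,W=look()
# arc plan: lever angle a (0 = vice -y), grip at r*( sin(-a), -cos a); rows in present tool axes, units
T0=get_state(); R0=R.from_quat(T0['eef_rot']); p0=w2v(T0['tool_pos']); print('r',np.hypot(*p0),'a',np.degrees(np.arctan2(-p0[0],-p0[1])))
for a in range(-90,1,6):
    x,y=-76*np.sin(np.radians(a)),-76*np.cos(np.radians(a)); print(a,(totool(v2w(x,y,T0['tool_pos'][2]*1e3))/80).round(3))
E
```

```text
18.0 [ 0.6115 -0.1625  0.0119] (np.float64(78.8), array([ 0.001, -0.   , -1.   ])) [-0.5 -0.9  5.1] 0.232 vice [77.9 -0.5]
brass [419.8819051 111.9003187] [ 378   77   86   72 5648] 0.02225985730380134 (array([533.8, -98.7]), array([38.4, 31.8]), 77.9) vice [-10.7  47. ]
r 77.80160666721478 a -89.63178026539295
-90 [ 0.022  0.006 -0.   ]
-84 [ 0.029 -0.094 -0.   ]
-78 [ 0.044 -0.191 -0.   ]
-72 [ 0.07  -0.288 -0.   ]
-66 [ 0.105 -0.38  -0.   ]
-60 [ 0.151 -0.469 -0.   ]
-54 [ 0.205 -0.552 -0.   ]
-48 [ 0.267 -0.63  -0.   ]
-42 [ 0.338 -0.7   -0.   ]
-36 [ 0.415 -0.762 -0.   ]
-30 [ 0.499 -0.816 -0.   ]
-24 [ 0.588 -0.861 -0.   ]
-18 [ 0.68  -0.898 -0.001]
-12 [ 0.776 -0.922 -0.001]
-6 [ 0.874 -0.939 -0.001]
0 [ 0.974 -0.944 -0.001]
```

Emit:
step_arm:
  motion:
    - {"dx": 0.012,"dy": -0.094,"dz": 0,"wx": 0,"wy": 0,"wz": 0.033,"claw": 10}
    - {"dx": 0.03,"dy": -0.191,"dz": 0,"wx": 0,"wy": 0,"wz": 0.067,"claw": 10}
    - {"dx": 0.055,"dy": -0.288,"dz": 0,"wx": 0,"wy": 0,"wz": 0.1,"claw": 10}
    - {"dx": 0.09,"dy": -0.38,"dz": 0,"wx": 0,"wy": 0,"wz": 0.133,"claw": 10}
    - {"dx": 0.138,"dy": -0.469,"dz": 0,"wx": 0,"wy": 0,"wz": 0.167,"claw": 10}
    - {"dx": 0.138,"dy": -0.469,"dz": 0,"wx": 0,"wy": 0,"wz": 0.167,"claw": 10}

```text
clock: 18.65
tool_pos: [0.595, -0.1966, 0.012]
eef_rot: [0.352, 0.936, 0.001, 0.002]
contact_force: [3.4, 0.9, 2.0]
opening: 0.237
finger_force: 50.0
```

```bash
cat >> h.py <<'E'
def plan(angs,r=77):
    T=get_state(); p=w2v(T['tool_pos']); a0=np.degrees(np.arctan2(-p[0],-p[1])); print('r',np.hypot(*p).round(1),'a',a0.round(2),'fy',tyaw()[0],T['contact_force'].round(1),'grip',T['finger_force'],'op',T['opening'])
    for a in angs:
        x,y=-r*np.sin(np.radians(a)),-r*np.cos(np.radians(a)); print(a,(totool(v2w(x,y,T['tool_pos'][2]*1e3))/80).round(3),((a-a0)/180).round(3))
E
python3 - <<'E'
from h import *
look(); plan(range(-60,1,6))
E
```

```text
18.65 [ 0.595  -0.1966  0.012 ] (np.float64(48.7), array([ 0.004,  0.001, -1.   ])) [3.4 0.9 2. ] 0.237 vice [ 68.4 -37.2]
brass [398.65093268  57.1404704 ] [ 347    3  101  109 6165] 0.02230593827595806 (array([534.6, -96.6]), array([38.2, 31.9]), 79.0) vice [-10.4  49.2]
r 77.8 a -61.42 fy 48.9 [2.9 1.4 2.6] grip 50.00107040628791 op 0.22869895238789262
-60 [ 0.01  -0.025 -0.   ] 0.008
-54 [ 0.015 -0.125 -0.   ] 0.041
-48 [ 0.031 -0.225 -0.001] 0.075
-42 [ 0.057 -0.322 -0.001] 0.108
-36 [ 0.094 -0.416 -0.001] 0.141
-30 [ 0.14  -0.506 -0.001] 0.175
-24 [ 0.195 -0.59  -0.002] 0.208
-18 [ 0.258 -0.669 -0.002] 0.241
-12 [ 0.33  -0.74  -0.002] 0.275
-6 [ 0.408 -0.802 -0.004] 0.308
0 [ 0.492 -0.857 -0.004] 0.341
```

Emit:
step_arm:
  motion:
    - {"dx": 0.01,"dy": -0.11,"dz": 0,"wx": 0,"wy": 0,"wz": 0.035,"claw": 10}
    - {"dx": 0.024,"dy": -0.21,"dz": 0,"wx": 0,"wy": 0,"wz": 0.07,"claw": 10}
    - {"dx": 0.05,"dy": -0.31,"dz": 0,"wx": 0,"wy": 0,"wz": 0.105,"claw": 10}
    - {"dx": 0.085,"dy": -0.4,"dz": 0,"wx": 0,"wy": 0,"wz": 0.14,"claw": 10}
    - {"dx": 0.13,"dy": -0.49,"dz": 0,"wx": 0,"wy": 0,"wz": 0.175,"claw": 10}
    - {"dx": 0.13,"dy": -0.49,"dz": 0,"wx": 0,"wy": 0,"wz": 0.175,"claw": 10}

```text
clock: 19.3
tool_pos: [0.5635, -0.2194, 0.012]
eef_rot: [0.593, 0.805, 0.002, 0.003]
contact_force: [8.4, -0.5, -1.6]
opening: 0.236
finger_force: 50.0
```

```bash
python3 - <<'E'
from h import *
look(); plan(range(-30,1,5))
E
```

```text
19.3 [ 0.5635 -0.2194  0.012 ] (np.float64(17.3), array([ 0.008,  0.   , -1.   ])) [ 8.4 -0.5 -1.6] 0.236 vice [ 41.8 -65.6]
brass [341.93059424  26.87697307] [ 296    0   97   73 4308] 0.022289648298613046 (array([535.1, -94.6]), array([33.7, 32.2]), 79.2) vice [-10.3  51.3]
r 77.8 a -32.51 fy 17.4 [6.8 0.4 0.6] grip 50.00008567236364 op 0.23638204949280353
-30 [ 0.008 -0.042 -0.   ] 0.014
-25 [ 0.01  -0.126 -0.001] 0.042
-20 [ 0.019 -0.21  -0.001] 0.069
-15 [ 0.035 -0.292 -0.002] 0.097
-10 [ 0.059 -0.372 -0.002] 0.125
-5 [ 0.089 -0.451 -0.004] 0.153
0 [ 0.125 -0.526 -0.004] 0.181
```

Emit:
step_arm:
  motion:
    - {"dx": 0.008,"dy": -0.1,"dz": 0,"wx": 0,"wy": 0,"wz": 0.028,"claw": 10}
    - {"dx": 0.015,"dy": -0.19,"dz": 0,"wx": 0,"wy": 0,"wz": 0.056,"claw": 10}
    - {"dx": 0.03,"dy": -0.28,"dz": 0,"wx": 0,"wy": 0,"wz": 0.09,"claw": 10}
    - {"dx": 0.05,"dy": -0.37,"dz": 0,"wx": 0,"wy": 0,"wz": 0.12,"claw": 10}
    - {"dx": 0.08,"dy": -0.44,"dz": 0,"wx": 0,"wy": 0,"wz": 0.15,"claw": 10}
    - {"dx": 0.08,"dy": -0.44,"dz": 0,"wx": 0,"wy": 0,"wz": 0.15,"claw": 10}

```text
clock: 19.95
tool_pos: [0.5302, -0.2246, 0.012]
eef_rot: [0.764, 0.645, 0.004, 0.004]
contact_force: [10.8, -1.7, -3.7]
opening: 0.237
finger_force: 50.0
```

```bash
python3 - <<'E'
from h import *
im,d,c,W=look(f='w11.png'); plan([-5,0])
# grip top & pivot as seen now, in scene view
im,d,c,W=look('scene','s11.png'); grip(im,W,'scene')
E
```

```text
19.95 [ 0.5302 -0.2246  0.012 ] (np.float64(-9.7), array([ 0.012, -0.001, -1.   ])) [10.8 -1.7 -3.7] 0.237 vice [ 10.2 -77.2]
brass [279.280837    25.03772026] [ 244    0   73   55 3632] 0.022312703543437076 (array([534.2, -98.8]), array([21.1, 32. ]), 80.5) vice [-10.3  47. ]
r 77.9 a -7.53 fy -9.6 [10.7 -2.3 -2.7] grip 49.99898646958172 op 0.23346500933455314
-5 [ 0.008 -0.044 -0.   ] 0.014
0 [ 0.006 -0.128 -0.001] 0.042
20.0 [ 0.5302 -0.2246  0.012 ] (np.float64(-9.6), array([ 0.012, -0.001, -1.   ])) [10.7 -2.3 -2.7] 0.233 vice [ 10.2 -77.2]
brass [344.20895522 220.48507463] [336 215  17  13 134] 0.020276861701668147 (array([527.4, -86.7]), array([31.9, 48.1]), 77.6) vice [-19.3  57.5]
scene 374 79 [[-18.1, -80.2, 49.4], [3.7, -66.8, 76.0], [31.8, -62.6, 94.9]] top [[-19.2, -81.7, 88.5], [13.6, -68.0, 92.0], [32.7, -64.1, 96.2]]
scene circle ((7.399999618530273, -71.1500015258789), 27.886699676513672)
```

Emit:
step_arm:
  motion:
    - {"dx": 0.006,"dy": -0.06,"dz": 0,"wx": 0,"wy": 0,"wz": 0.02,"claw": 10}
    - {"dx": 0.006,"dy": -0.12,"dz": 0,"wx": 0,"wy": 0,"wz": 0.04,"claw": 10}
    - {"dx": 0.006,"dy": -0.12,"dz": 0,"wx": 0,"wy": 0,"wz": 0.04,"claw": 10}
    - {"dx": 0.006,"dy": -0.12,"dz": 0,"wx": 0,"wy": 0,"wz": 0.04,"claw": 10}

```text
clock: 20.45
tool_pos: [0.5217, -0.2236, 0.0121]
eef_rot: [0.803, 0.596, 0.005, 0.005]
contact_force: [11.4, -4.5, -3.6]
opening: 0.235
finger_force: 50.0
```

```bash
cat >> h.py <<'E'
def lever():
    s=get_state(); g=s['tool_pos']-.059*R.from_quat(s['eef_rot']).as_matrix()[:,2]; p=w2v(g); print('grasp',p,g[2],'lever deg',np.degrees(np.arctan2(-p[0],-p[1])),s['contact_force'].round(1),s['finger_force'],s['opening'])
E
python3 - <<'E'
from h import *
lever(); plan([0]); im,d,c,W=look(f='w12.png')
# lever arm (bright, z 28-37) between pivot and grip, in the wrist & scene views
for n in('wrist','scene'):
    im,d,c,W=look(n); g=im.min(2); k=(g>110)&(W[...,2]>26)&(W[...,2]<40)&(W[...,1]<-30)&(W[...,1]>-70)&(abs(W[...,0])<25)
    for y in(-35,-45,-55,-65):
        q=k&(abs(W[...,1]-y)<3)
        if q.sum()>4: print(n,y,q.sum(),np.percentile(W[q],[5,50,95],axis=0).round(1)[:,[0,2]].tolist())
E
```

```text
grasp [  0.9 -77.9] 0.07104666494514587 lever deg -0.6619243571951613 [11.4 -4.5 -3.6] 49.99843348748982 0.23543238793174276
r 77.9 a -1.25 fy -16.8 [11.4 -4.5 -3.6] grip 49.99843348748982 op 0.23543238793174276
0 [ 0.009 -0.021 -0.   ] 0.007
20.45 [ 0.5217 -0.2236  0.0121] (np.float64(-16.8), array([ 0.013, -0.003, -1.   ])) [11.4 -4.5 -3.6] 0.235 vice [  1.7 -77.9]
brass [262.44217172  27.34419192] [ 225    0   78   63 3960] 0.022283952150160574 (array([534.4, -97.5]), array([25. , 31.9]), 79.2) vice [-10.4  48.3]
20.5 [ 0.5217 -0.2236  0.0121] (np.float64(-16.8), array([ 0.013, -0.003, -1.   ])) [11.8 -2.6 -4.6] 0.23 vice [  1.7 -77.9]
brass [262.47509482  27.30897598] [ 225    0   78   63 3955] 0.02228464925899748 (array([534.4, -97.4]), array([25. , 31.8]), 79.5) vice [-10.4  48.4]
wrist -35 363 [[-4.8, 34.8], [1.7, 36.4], [8.1, 37.5]]
wrist -45 339 [[-4.6, 34.4], [1.9, 36.4], [8.4, 37.3]]
wrist -55 333 [[-4.7, 34.7], [2.0, 36.3], [8.5, 37.3]]
wrist -65 300 [[-5.5, 34.8], [2.2, 36.3], [8.8, 37.4]]
20.55 [ 0.5217 -0.2236  0.012 ] (np.float64(-16.8), array([ 0.013, -0.002, -1.   ])) [11.8 -3.7 -4.4] 0.235 vice [  1.7 -77.8]
brass [344.07407407 220.51851852] [336 215  17  13 135] 0.020252316754624244 (array([527.4, -86.6]), array([31. , 48.7]), 75.7) vice [-19.4  57.6]
scene -35 12 [[-7.7, 30.9], [-0.3, 34.1], [5.3, 35.5]]
scene -45 12 [[-7.1, 30.5], [-4.7, 34.6], [5.0, 35.3]]
scene -55 9 [[-6.6, 28.9], [-0.9, 33.4], [3.4, 35.9]]
scene -65 10 [[-5.3, 30.5], [-3.4, 33.1], [4.5, 35.1]]
```

Emit:
step_arm:
  motion:
    - {"dx": 0,"dy": -0.014,"dz": 0,"wx": 0,"wy": 0,"wz": 0.004,"claw": 10}
    - {"dx": 0,"dy": -0.014,"dz": 0,"wx": 0,"wy": 0,"wz": 0.004,"claw": 10}
    - {"dx": 0,"dy": -0.014,"dz": 0,"wx": 0,"wy": 0,"wz": 0.004,"claw": 10}
    - {"dx": 0,"dy": -0.014,"dz": 0,"wx": 0,"wy": 0,"wz": 0.004,"claw": 10}
    - {"dx": 0,"dy": -0.014,"dz": 0,"wx": 0,"wy": 0,"wz": 0.004,"claw": 10}

```text
clock: 21.1
tool_pos: [0.521, -0.2234, 0.0121]
eef_rot: [0.806, 0.591, 0.005, 0.005]
contact_force: [11.7, -4.5, -4.7]
opening: 0.238
finger_force: 50.0
```

```bash
python3 - <<'E'
from h import *
lever(); im,d,c,W=look()
k=(im.min(2)>110)&(W[...,2]>34)&(W[...,2]<39)&(W[...,1]<-32)&(W[...,1]>-68)&(abs(W[...,0])<25)
ys=np.arange(-66,-33,2); xm=[np.mean(np.percentile(W[k&(abs(W[...,1]-y)<1.5)][:,0],[3,97])) for y in ys]; s=np.polyfit(ys,xm,1); print('slope deg',np.degrees(s[0]),s[1])
# lock edges visible: corner y range near vice x -20..5
m=(brass(im)>0)&(W[...,2]>19)&(W[...,2]<25); print(np.percentile(W[m],[1,99],axis=0).round(1).tolist())
E
```

```text
grasp [  0.1 -77.8] 0.07106284784225851 lever deg -0.07364492025707291 [11.7 -4.5 -4.7] 49.99822497367859 0.23772212205673868
21.1 [ 0.521  -0.2234  0.0121] (np.float64(-17.5), array([ 0.014, -0.003, -1.   ])) [11.7 -4.5 -4.7] 0.238 vice [  1.  -77.8]
brass [260.4289283   27.67099675] [ 223    0   78   64 4003] 0.022300202790052293 (array([534.4, -97.3]), array([25.4, 31.8]), 79.1) vice [-10.4  48.5]
slope deg 0.5821560146359853 1.669526960784312
[[-26.0, 38.0, 20.1], [5.0, 60.2, 24.1]]
```

The lever reads 0 ± 0.6°, the lock's cam-side edge is at y = 38 mm (full lift), and its front is still at the stop. I'm handing in.

```bash
python3 -c "
from h import *
print(workorder.finish_job())"
```

```text
the job is handed in; nothing more can be done
None
```

The padlock is seated against the end stop and clamped, with the cam at its highest lift (lever within about 0.6° of zero) and the gripper still holding the lever; I handed the job in at about 21 s on the robot's clock.

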